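# Square up the old phone batteries and hold the safety box open for them

## Task

First, with the safety box still shut, gently tap the pile of four flat phone batteries in the grey tray until their edges line up on all sides, so that I can pick them up as one block. Then lift the self-closing lid of the red battery safety box and hold it half open, at 45 degrees, for me to put them in: finish while still holding it there, since it drops shut if let go. Leave the other things on the bench where they are.

Things in the scene. Friction and masses are not known exactly. Their poses are not given: they have to be found in the camera images.
- tray: Grey plastic sorting tray, fixed to the bench, open on top: inside 200 mm along its x by 140 mm along its y, rim walls 4 mm thick and 28 mm high, flat floor 3 mm thick. Origin at the centre of its underside on the bench, z up. The battery pile lies in it, a little towards its +x, +y corner, about 10 to 60 mm clear of every wall.
- battery1_center (a point): Centre of the bottom one of four flat phone batteries piled askew, on the tray floor. Each is a rigid plate 96 mm along its x, 42 mm along its y, 5 mm thick, 55 g (pile 20 mm high), shifted up to 16 mm and turned up to 10 degrees against the others. Smooth wrap: they slide easily (friction about 0.3); pressing the pile flush against a tray wall takes 5 to 10 N; over 60 N on one is too rough.
- battery2_center (a point): Centre of the second battery of the pile (same size and axes), 7.5 mm above the tray floor.
- battery3_center (a point): Centre of the third battery of the pile (same size and axes), 12.5 mm above the tray floor.
- battery4_center (a point): Centre of the top battery of the pile (same size and axes), 17.5 mm above the tray floor.
- box_origin (a point): Centre of the underside of the red steel battery safety box, fixed to the bench: 200 mm along its x, 220 mm along its y, 120 mm high, z up. The lid is hinged along its +x (far) upper edge. Small wire carrying handles stand 15 mm off its two y sides. The box may stand to the left or right of the tray.
- lid (a joint): Opening angle of the box's lid in rad: 0 shut, growing as the edge nearest the robot rises; a stop at 1.08 (62 degrees). It falls shut by its own weight (about 0.55 kg, 2 to 5 N at the handle) from every angle. 45 degrees is 0.785.
- lid_handle (a point): Middle of the grip bar of the lid's bow handle: a round steel bar 10 mm thick, along the box's y, 100 mm long between its two posts (90 mm clear), its centre 37 mm above the lid's top face (the gap under the bar is 32 mm). With the lid shut it is 165 mm nearer the robot (box -x) than the hinge line and 45 mm above it. The point turns with the lid.
- lid_hinge (a point): Middle of the hinge line, which runs along the box's y: 100 mm from the box's origin along its +x and 120 mm up. The lid is a plate 8 mm thick that reaches 206 mm from here towards the robot and is 230 mm wide.
- tape: Bystander: roll of clear tape lying flat, 96 mm across, 46 mm high; origin at the centre of its underside.
- screwdriver: Bystander: blue-handled screwdriver, 160 mm long, lying on the mat along its x; origin near its middle.
- phone: Bystander: opened phone, 148 by 72 by 7 mm, lying flat; origin at the centre of its underside.
- tweezers: Bystander: steel tweezers, 126 mm long, lying flat along its x; origin at its middle.
- duster_can: Bystander: white spray can, 53 mm across, 162 mm high, upright; origin at the centre of its underside.
- cleaner_bottle: Bystander: clear bottle with red cap, 60 mm across, 130 mm high; origin at the centre of its underside.
- solder_spool: Bystander: metal spool, 54 mm across, 36 mm high; origin at the centre of its underside.
There are look-alikes about, which are no part of the job. Leave any blue or orange look-alike of the part that bears battery4_center alone.

How it is judged:
On the way:
1. the four batteries lie in one squared-up pile while the box is still shut (x of battery2_center in the frame of battery1_center between -0.003 and 0.003 m and y of battery2_center in the frame of battery1_center between -0.003 and 0.003 m and z of battery2_center in the frame of battery1_center between 0.003 and 0.007 m and angle between the x axis of each of battery2_center, battery3_center, battery4_center and the x axis of battery1_center, either way round below 0.05 rad and x of battery3_center in the frame of battery1_center between -0.003 and 0.003 m and y of battery3_center in the frame of battery1_center between -0.003 and 0.003 m and z of battery3_center in the frame of battery1_center between 0.008 and 0.012 m and x of battery4_center in the frame of battery1_center between -0.003 and 0.003 m and y of battery4_center in the frame of battery1_center between -0.003 and 0.003 m and z of battery4_center in the frame of battery1_center between 0.013 and 0.017 m and angle between battery1_center's own z axis and vertical below 0.05 rad and value of joint lid below 0.05 rad), for 0.2 s.
At the end, for the whole second after the job is handed in: The batteries are still one pile in their order, edges flush within 3 mm in length and width and turned less than 0.05 rad against the bottom one; the lid stands still at 45 degrees, give or take 6, carried by the robot and by no other thing (x of battery2_center in the frame of battery1_center between -0.003 and 0.003 m and y of battery2_center in the frame of battery1_center between -0.003 and 0.003 m and z of battery2_center in the frame of battery1_center between 0.003 and 0.007 m and angle between the x axis of each of battery2_center, battery3_center, battery4_center and the x axis of battery1_center, either way round below 0.05 rad and x of battery3_center in the frame of battery1_center between -0.003 and 0.003 m and y of battery3_center in the frame of battery1_center between -0.003 and 0.003 m and z of battery3_center in the frame of battery1_center between 0.008 and 0.012 m and x of battery4_center in the frame of battery1_center between -0.003 and 0.003 m and y of battery4_center in the frame of battery1_center between -0.003 and 0.003 m and z of battery4_center in the frame of battery1_center between 0.013 and 0.017 m and angle between battery1_center's own z axis and vertical below 0.05 rad and value of joint lid between 0.68 and 0.89 rad and velocity of joint lid between -0.05 and 0.05 rad/s and contact force between any of the fingers, the arm and lid above 0.5 N and contact force between each of tape, screwdriver, phone, tweezers, duster_can, cleaner_bottle, solder_spool and lid below 0.1 N); the arm keeps its last pose, push and grip.
It fails at once if one of the bystanders was moved by more than 20 mm (distance of any of tape, screwdriver, phone, tweezers, duster_can, cleaner_bottle, solder_spool from where it was at the start of the episode above 0.02 m).
It fails at once if a battery was hit or squeezed harder than 60 N (contact force between the fingers and battery1 above 60 N or contact force between the fingers and battery2 above 60 N or contact force between the fingers and battery3 above 60 N or contact force between the fingers and battery4 above 60 N).
It also fails if it takes over 69 s, if anything falls off the work surface, if the arm or the gripper's body presses on something with over 40 N, if the wrist force passes 120 N, or if a joint passes its speed limit or range.

## Robot

A 6-joint arm with a two-finger parallel gripper is mounted at the origin on the work surface. World frame = base frame: x ahead of the robot, y to its left, z up, the work surface at z = 0. Lengths are in m, angles in rad, forces in N, time in s.
With the tool pointing down it reaches from about 0.225 to 0.725 m from the base axis. Payload 3.1 kg.
Tool frame: the origin (TCP) lies on the centre line of the jaws, within the pads' length; the fingertips stand 11 mm ahead of it and the grasp point (between the pads) lies 8 mm behind it; z points along the fingers, y is the line along which they close (so a half turn about z gives the same grasp; the last joint's range is limited). The gripper opens to 85 mm and grips with 20 to 120 N. Pads are 22 mm wide; open, the fingers measure 114 mm over their backs; the gripper's body (76 mm by 85 mm) begins 54 mm behind the grasp point. The pads swing forward as they close: fully open they stand 13 mm farther back than shut.
Start: joints at [1.165, 0.048, 0.099, 1.622, 0, 1.443], TCP at [0.144, 0.505, 0.211] pointing down, gripper open.
Joint ranges: [-2.91, 2.91], [-0.99, 1.94], [-1.21, 1.42], [-2.12, 2.29], [-1.49, 1.47], [-3.14, 3.14]. Speed limits (rad/s): [2.79, 2.79, 3.14, 3.14, 3.14, 3.14].

## Interface

Orientations are given as [roll, pitch, yaw] about the fixed x, y, z axes, in that order (R = Rz(yaw) Ry(pitch) Rx(roll)).
In Python, from cell import get_state, grab_frame, camera_info, hand_in gives the robot as it stands.
- The arm moves only by the tool arm_command, never from a script. Its argument "steps" is a list of rows, each an object of numbers: "dx", "dy", "dz": the shift along the tool's x, y, z each as a share of 0.025 m, from -1 to 1; "roll": the turn about the tool's z as a share of 0.1 rad, from -1 to 1; "grip": the gripper's target within -1 to 1 (shut at 1, half-way at 0, fully open at -1). A call has 1 to 8 rows; each row shifts and turns the commanded pose from where the row before left it, along the tool's axes as they then stand; what a row does not reach is not made up. A row lasts 1/8 s, in which the tool goes at most 62.5 mm and 10.7 degrees, less where a joint would pass 70% of its speed; a pose out of reach is approached as far as the arm can. A call with a number of a shift or a turn outside -1 to 1 is refused whole. A call with a gripper value outside its range is refused whole. The fingers move at their own pace and stop on an object; "force" is the grip in N (left out, the last holds). Time passes only in rows, so rows that do not move let the fingers close. It gives the time, the measured TCP pose, the force, the opening and the grip force at its end, in the units of the state.
- get_state(): the state, without advancing time (a new reading comes with each control period).
- grab_frame(name): name is "scene" or "side" or "wrist"; returns the picture (420x560x3 uint8, blue, green, red); there is no depth.
- camera_info(name): a dict with "mtx" (3x3 intrinsics, pixels), "distortion" ([k1, k2, p1, p2, k3] as OpenCV has them; the pictures are not rectified), "xyz" and "orientation" of the camera in the world. Camera axes: x right, y down, z forward; pixel columns grow to the right and rows downward; lengths in m; the calibration is good to about 2 mm. A picture is of the moment at which its call begins: read the wrist's pose just before it. camera_info takes no time and is no camera call; for the wrist camera it gives the pose at the moment of the call.
- hand_in(): hands the job in; it is judged then, once.
The state is a dict: "time_s": time; "qpos": joint angles; "qvel": joint speeds; "joint_efforts": joint torques, N m; "position": TCP position; "tcp_rot": TCP orientation; "contact_force": force on the tool from outside, world axes, zero at the start; "moment": the same for the moment, N m; "finger_gap": finger opening in m; "gripper_force": force on a finger pad.
Only numpy, scipy, OpenCV 4.12 (cv2) and the standard library are available. Lean on these libraries where they do the work, as an engineer would, in place of code of your own. Each camera call takes 0.05 s, during which the arm holds its last target. There are 200 camera calls.

## Working session

There is one attempt and no reset: what is moved stays moved. The work goes in short steps, Python scripts to look and compute and a tool call to move; the robot and the scene stay as the last step left them, time stands still between calls to the robot, and variables do not carry over. Pictures are saved under pics/ and viewed, at most 10 in all, crops included, and the job is handed in when it is done.

Besides the shell and the picture viewer there is one more tool, called after ">>>" by a JSON object that holds its "fn" and its "kwargs". arm_command: Moves the arm, as the interface text tells. Its arguments: {"type":"object","properties":{"steps":{"type":"array"},"force":{"type":"number"}},"required":["steps"]}

```bash
mkdir -p pics; cat > h.py <<'E'
import numpy as np,cv2
from scipy.spatial.transform import Rotation as R
from cell import *
def cam(n):
    c=camera_info(n);o=np.array(c['orientation'],float)
    Rm=o if o.shape==(3,3) else R.from_euler('xyz',o).as_matrix()
    return np.array(c['mtx']),np.array(c['distortion']),np.array(c['xyz']),Rm
def pt(c,uv,z):
    K,d,x,Rm=c
    u=cv2.undistortPoints(np.array(uv,float).reshape(-1,1,2),K,d).reshape(-1,2)
    r=np.c_[u,np.ones(len(u))]@Rm.T
    return x+r*((z-x[2])/r[:,2])[:,None]
def px(c,P):
    K,d,x,Rm=c
    return cv2.projectPoints((np.array(P,float).reshape(-1,3)-x)@Rm,np.zeros(3),np.zeros(3),K,d)[0].reshape(-1,2)
E
python3 - <<'E'
from h import *
print(get_state())
for n in ('scene','side','wrist'):
    print(n,camera_info(n)); cv2.imwrite(f'pics/{n}0.png',grab_frame(n))
E
```

```text
{'time_s': 0.0, 'qpos': array([ 1.16521352e+00,  4.87528542e-02,  9.75865899e-02,  1.62201650e+00,
       -1.21813291e-05,  1.44296405e+00]), 'qvel': array([-0.000181  , -0.00102182, -0.000582  , -0.00054672,  0.00028175,
       -0.00075096]), 'joint_efforts': array([ 6.28345006e-04, -3.38780379e+01,  3.20014751e+01,  2.02864897e-02,
       -2.31407812e-04, -2.88581020e-06]), 'position': array([0.14371764, 0.50425022, 0.21001051]), 'tcp_rot': array([-3.13922414e+00, -2.92151109e-04,  2.86384180e+00]), 'contact_force': array([0.07907337, 0.28634444, 0.20189261]), 'moment': array([0.01945007, 0.05853323, 0.01836238]), 'gripper_force': 0.0, 'finger_gap': 0.08532021271322321}
scene {'mtx': array([[381.7712509 ,   0.        , 283.87825159],
       [  0.        , 381.7712509 , 212.85136403],
       [  0.        ,   0.        ,   1.        ]]), 'distortion': array([-0.09299929,  0.        ,  0.        ,  0.        ,  0.        ]), 'xyz': array([ 1.10975149, -0.33034642,  0.75662418]), 'orientation': array([-2.39117328,  0.00528562,  1.26277267])}
side {'mtx': array([[429.372708  ,   0.        , 282.38932337],
       [  0.        , 429.372708  , 204.70316096],
       [  0.        ,   0.        ,   1.        ]]), 'distortion': array([-0.03332517,  0.        ,  0.        ,  0.        ,  0.        ]), 'xyz': array([0.31838528, 0.67919052, 0.75660696]), 'orientation': array([-2.21199785, -0.01044634, -2.84507841])}
wrist {'mtx': array([[364.00724383,   0.        , 279.44130867],
       [  0.        , 364.00724383, 214.43270671],
       [  0.        ,   0.        ,   1.        ]]), 'distortion': array([-0.09623953,  0.        ,  0.        ,  0.        ,  0.        ]), 'xyz': array([0.06415882, 0.5265411 , 0.37329066]), 'orientation': array([2.80845387e+00, 1.31333371e-03, 1.29382928e+00])}
```

View pics/scene0.png

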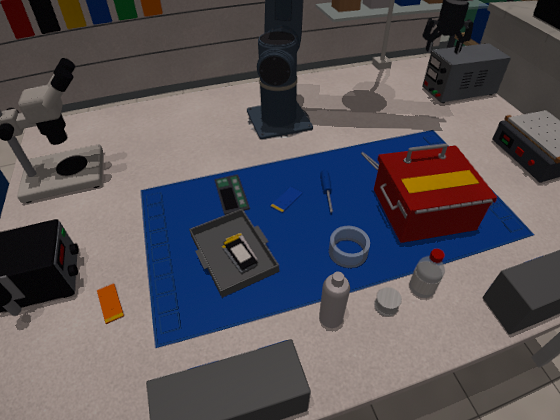

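View pics/side0.png

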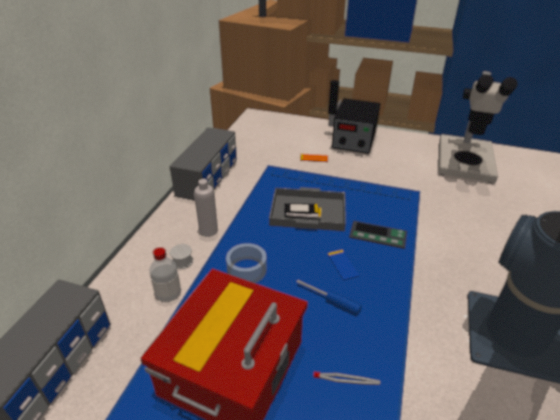

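The scene view shows the tray around (235,250) with the pile at (240,252), and the red box at (435,190). The side view agrees: tray at (308,208), box at (230,345), handle at (262,333).

```bash
python3 - <<'E'
from h import *
s=cam('scene');d=cam('side')
np.set_printoptions(precision=3,suppress=True)
print('tray scene',pt(s,[(190,232),(250,212),(278,262),(222,292)],.028))
print('tray side',pt(d,[(276,190),(346,194),(344,227),(271,222)],.028))
print('pile',pt(s,[(240,252)],.02),pt(d,[(303,211)],.02))
print('handle s',pt(s,[(408,158),(428,151),(446,153)],.165),'d',pt(d,[(248,360),(262,335),(274,310)],.165))
print('box top d',pt(d,[(148,352),(215,275),(306,300),(255,405)],.124), 's',pt(s,[(380,165),(452,147),(492,188),(413,212)],.124))
print('tape',pt(s,[(349,240)],.046),'phone',pt(s,[(232,193)],.0),'can',pt(s,[(332,322)],0),pt(s,[(388,305)],0))
E
```

```text
tray scene [[ 0.451 -0.372  0.028]
 [ 0.431 -0.212  0.028]
 [ 0.606 -0.189  0.028]
 [ 0.646 -0.33   0.028]]
tray side [[ 0.636 -0.321  0.028]
 [ 0.433 -0.364  0.028]
 [ 0.411 -0.212  0.028]
 [ 0.603 -0.173  0.028]]
pile [[ 0.545 -0.266  0.02 ]] [[ 0.535 -0.256  0.02 ]]
handle s [[0.501 0.182 0.165]
 [0.491 0.247 0.165]
 [0.512 0.287 0.165]] d [[0.477 0.322 0.165]
 [0.472 0.271 0.165]
 [0.469 0.216 0.165]]
box top d [[0.654 0.334 0.124]
 [0.62  0.135 0.124]
 [0.428 0.143 0.124]
 [0.451 0.367 0.124]] s [[0.462 0.133 0.124]
 [0.453 0.362 0.124]
 [0.625 0.362 0.124]
 [0.635 0.127 0.124]]
tape [[ 0.61  -0.012  0.046]] phone [[ 0.317 -0.238  0.   ]] can [[ 0.774 -0.119  0.   ]] [[0.776 0.016 0.   ]]
```

>>> {"fn": "arm_command", "kwargs": {"steps": [{"dx": -0.95,"dy": -1,"grip": 1},{"dx": -0.95,"dy": -1,"grip": 1},{"dx": -0.95,"dy": -1,"grip": 1},{"dx": -0.95,"dy": -1,"grip": 1},{"dx": -0.95,"dy": -1,"grip": 1},{"dx": -0.95,"dy": -1,"grip": 1},{"dx": -0.95,"dy": -1,"grip": 1},{"dx": -0.95,"dy": -1,"grip": 1}], "force": 20}}

```text
invalid input
```

>>> {"fn": "arm_command", "kwargs": {"steps": [{"dx": -0.95,"dy": -1,"grip": 1},{"dx": -0.95,"dy": -1,"grip": 1},{"dx": -0.95,"dy": -1,"grip": 1},{"dx": -0.95,"dy": -1,"grip": 1},{"dx": -0.95,"dy": -1,"grip": 1},{"dx": -0.95,"dy": -1,"grip": 1},{"dx": -0.95,"dy": -1,"grip": 1},{"dx": -0.95,"dy": -1,"grip": 1}]}}

```text
invalid input
```

>>> {"fn": "arm_command", "kwargs": {"steps": [{"dx": -0.95,"dy": -1,"grip": 1},{"dx": -0.95,"dy": -1,"grip": 1},{"dx": -0.95,"dy": -1,"grip": 1},{"dx": -0.95,"dy": -1,"grip": 1},{"dx": -0.95,"dy": -1,"grip": 1},{"dx": -0.95,"dy": -1,"grip": 1},{"dx": -0.95,"dy": -1,"grip": 1},{"dx": -0.95,"dy": -1,"grip": 1}]}}

```text
invalid input
```

>>> {"fn": "arm_command", "kwargs": {"steps": [{"roll": -0.8,"grip": 1},{"roll": -0.8,"grip": 1},{"roll": -0.8,"grip": 1},{"roll": -0.8,"grip": 1},{"roll": -0.8,"grip": 1},{"roll": -0.8,"grip": 1},{"grip": 1},{"grip": 1}]}}

```text
invalid input
```

```bash
python3 - <<'E'
from h import *
s=get_state();print(s['position'],s['tcp_rot'],s['finger_gap'],s['time_s'])
c=cam('wrist');f=grab_frame('wrist');cv2.imwrite('pics/w1.png',f)
np.savez('w1.npz',*c)
E
```

```text
[0.14377586 0.50437691 0.21026408] [-3.13972067e+00 -2.54782144e-04  2.86377389e+00] 0.08542514509947054 0.15
```

View pics/w1.png

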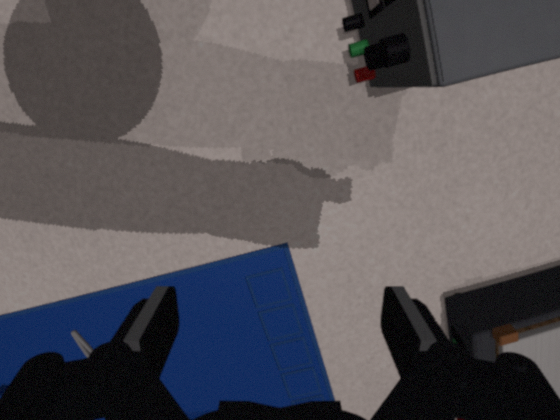

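The arm has not moved (the calls were refused); the picture shows only the mat corner near the start pose. I'll try rows with all the keys.

>>> {"fn": "arm_command", "kwargs": {"steps": [{"dx": -0.95,"dy": -1,"dz": 0,"roll": 0,"grip": 1},{"dx": -0.95,"dy": -1,"dz": 0,"roll": 0,"grip": 1},{"dx": -0.95,"dy": -1,"dz": 0,"roll": 0,"grip": 1},{"dx": -0.95,"dy": -1,"dz": 0,"roll": 0,"grip": 1},{"dx": -0.95,"dy": -1,"dz": 0,"roll": 0,"grip": 1},{"dx": -0.95,"dy": -1,"dz": 0,"roll": 0,"grip": 1},{"dx": -0.95,"dy": -1,"dz": 0,"roll": 0,"grip": 1},{"dx": -0.95,"dy": -1,"dz": 0,"roll": 0,"grip": 1}], "force": 20}}

```text
time_s: 1.2
position: [0.2721, 0.2593, 0.211]
tcp_rot: [-3.142, 0.0, 2.864]
contact_force: [0.5, 0.1, -1.1]
finger_gap: 0.0
gripper_force: 0.0
```

>>> {"fn": "arm_command", "kwargs": {"steps": [{"dx": -0.95,"dy": -1,"dz": 0,"roll": 0,"grip": 1},{"dx": -0.95,"dy": -1,"dz": 0,"roll": 0,"grip": 1},{"dx": -0.95,"dy": -1,"dz": 0,"roll": 0,"grip": 1},{"dx": -0.95,"dy": -1,"dz": 0,"roll": 0,"grip": 1},{"dx": -0.95,"dy": -1,"dz": 0,"roll": 0,"grip": 1},{"dx": -0.95,"dy": -1,"dz": 0,"roll": 0,"grip": 1},{"dx": -0.95,"dy": -1,"dz": 0,"roll": 0,"grip": 1},{"dx": -0.95,"dy": -1,"dz": 0,"roll": 0,"grip": 1}]}}

```text
time_s: 2.2
position: [0.4, 0.0149, 0.2111]
tcp_rot: [3.141, -0.0, 2.864]
contact_force: [-0.2, 0.5, 0.6]
finger_gap: -0.0002
gripper_force: 0.0
```

>>> {"fn": "arm_command", "kwargs": {"steps": [{"dx": -0.95,"dy": -1,"dz": 0,"roll": 0,"grip": 1},{"dx": -0.95,"dy": -1,"dz": 0,"roll": 0,"grip": 1},{"dx": -0.95,"dy": -1,"dz": 0,"roll": 0,"grip": 1},{"dx": -0.95,"dy": -1,"dz": 0,"roll": 0,"grip": 1},{"dx": -0.95,"dy": -1,"dz": 0,"roll": 0,"grip": 1},{"dx": -0.95,"dy": -1,"dz": 0,"roll": 0,"grip": 1},{"dx": -0.95,"dy": -1,"dz": 0,"roll": 0,"grip": 1},{"dx": -0.95,"dy": -1,"dz": 0,"roll": 0,"grip": 1}]}}

```text
time_s: 3.2
position: [0.5279, -0.2294, 0.2108]
tcp_rot: [3.141, -0.001, 2.864]
contact_force: [-0.8, 0.1, 0.1]
finger_gap: 0.0
gripper_force: 0.0
```

>>> {"fn": "arm_command", "kwargs": {"steps": [{"dx": 0,"dy": 0,"dz": 0,"roll": -0.8,"grip": 1},{"dx": 0,"dy": 0,"dz": 0,"roll": -0.8,"grip": 1},{"dx": 0,"dy": 0,"dz": 0,"roll": -0.8,"grip": 1},{"dx": 0,"dy": 0,"dz": 0,"roll": -0.8,"grip": 1},{"dx": 0,"dy": 0,"dz": 0,"roll": -0.8,"grip": 1},{"dx": 0,"dy": 0,"dz": 0,"roll": -0.8,"grip": 1},{"dx": 0,"dy": 0,"dz": 0,"roll": 0,"grip": 1}]}}

```text
time_s: 4.08
position: [0.5274, -0.2284, 0.2108]
tcp_rot: [3.141, -0.001, -2.94]
contact_force: [0.5, -0.2, 0.2]
finger_gap: -0.0
gripper_force: 0.0
```

```bash
python3 - <<'E'
from h import *
s=get_state();print(s['position'],s['tcp_rot'],s['finger_gap'],s['time_s'],s['contact_force'])
c=cam('wrist');f=grab_frame('wrist');cv2.imwrite('pics/w2.png',f)
np.savez('w2.npz',*c)
E
```

```text
[ 0.52744615 -0.22835387  0.21083025] [ 3.14110249e+00 -5.30150827e-04 -2.94031241e+00] -4.7109110343567934e-05 4.075 [ 0.46223564 -0.21961559  0.22668858]
```

View pics/w2.png

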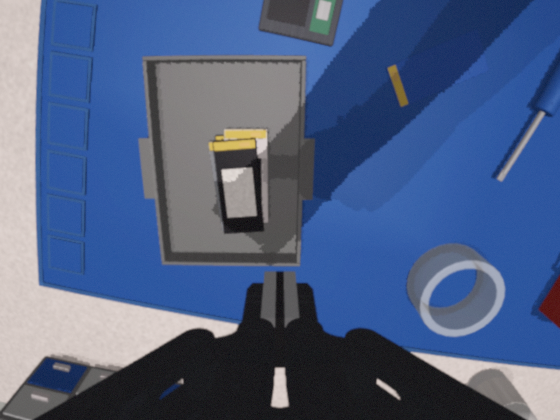

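The wrist view shows the tray rim with outer corners (143,57), (306,57), (300,265), (162,265), and the pile at (240,180), its yellow ends up (towards the robot).

```bash
python3 - <<'E'
from h import *
np.set_printoptions(precision=4,suppress=True)
a=np.load('w2.npz');c=[a[f'arr_{i}'] for i in range(4)]
t=pt(c,[(143,57),(306,57),(300,265),(162,265)],.028)[:,:2];print(t)
ctr=t.mean(0);ex=(t[2]+t[3]-t[0]-t[1]);ex/=np.linalg.norm(ex);ey=np.array([-ex[1],ex[0]]);print(ctr,'yaw',np.arctan2(ex[1],ex[0]),[np.linalg.norm(t[i]-t[i-1]) for i in range(4)])
B=np.c_[ex,ey]
P={'top':([(209,141),(256,138),(264,231),(223,234)],.023),'below':([(223,129),(267,129),(269,222)],.016),'fing':([(278,275)],.2),'left':([(216,226),(209,150)],.015)}
for k,(u,z) in P.items(): print(k,(pt(c,u,z)[:,:2]-ctr)@B)
f=cv2.imread('pics/w2.png');cv2.imwrite('pics/w2c.png',cv2.resize(f[40:280,130:320],None,fx=3,fy=2.4,interpolation=cv2.INTER_CUBIC))
E
```

```text
[[ 0.4411 -0.3727]
 [ 0.4136 -0.2287]
 [ 0.6147 -0.1894]
 [ 0.6448 -0.3337]]
[ 0.5286 -0.2811] yaw 0.1909759082993938 [np.float64(0.20737221169605408), np.float64(0.14657202730816826), np.float64(0.20497901625156945), np.float64(0.14743532563162665)]
top [[-0.0266 -0.0172]
 [-0.0297  0.0281]
 [ 0.0657  0.0355]
 [ 0.0695 -0.0073]]
below [[-0.0373 -0.0043]
 [-0.0376  0.0384]
 [ 0.0582  0.0405]]
fing [[0.0205 0.05  ]]
left [[ 0.0637 -0.0156]
 [-0.0167 -0.0191]]
```

View pics/w2c.png

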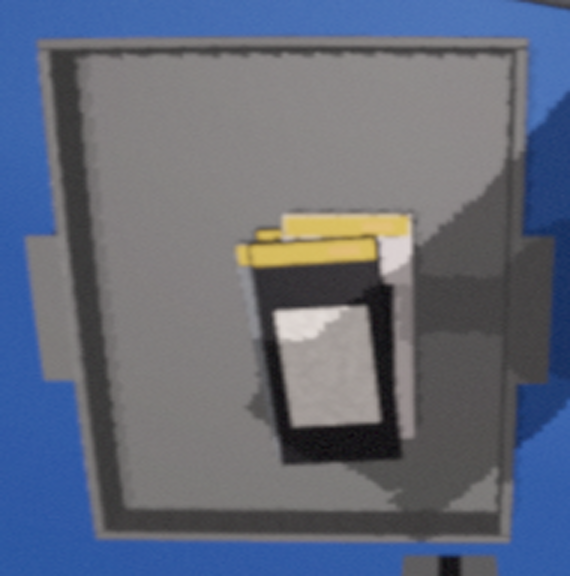

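>>> {"fn": "arm_command", "kwargs": {"steps": [{"dx": 1,"dy": -0.5,"dz": 0.5,"roll": 0.1,"grip": 1},{"dx": 1,"dy": -0.5,"dz": 0.5,"roll": 0,"grip": 1},{"dx": 1,"dy": -0.6,"dz": 1,"roll": 0,"grip": 1},{"dx": 0,"dy": 0,"dz": 1,"roll": 0,"grip": 1},{"dx": 0,"dy": 0,"dz": 1,"roll": 0,"grip": 1},{"dx": 0,"dy": 0,"dz": 1,"roll": 0,"grip": 1},{"dx": 0,"dy": 0,"dz": 1,"roll": 0,"grip": 1},{"dx": 0,"dy": 0,"dz": 0.6,"roll": 0,"grip": 1}]}}

```text
time_s: 5.12
position: [0.461, -0.2816, 0.0446]
tcp_rot: [3.14, -0.001, -2.95]
contact_force: [-0.7, 0.6, 0.5]
finger_gap: -0.0001
gripper_force: 0.0
```

```bash
cat >> h.py <<'E'
C=np.array([.5286,-.2811]);YT=.191
EX=np.array([np.cos(YT),np.sin(YT)]);B=np.c_[EX,[-EX[1],EX[0]]]
def tr():
    s=get_state();print('tray',((s['position'][:2]-C)@B).round(4),'z',s['position'][2].round(4),'F',(s['contact_force'][:2]@B).round(1),s['contact_force'][2].round(1),'yaw',s['tcp_rot'][2].round(3),s['time_s'])
E
python3 - <<'E'
from h import *
tr();cv2.imwrite('pics/w3.png',grab_frame('wrist'))
E
```

```text
tray [-0.0665  0.0123] z 0.0446 F [-0.5  0.7] 0.5 yaw -2.95 5.125
```

View pics/w3.png

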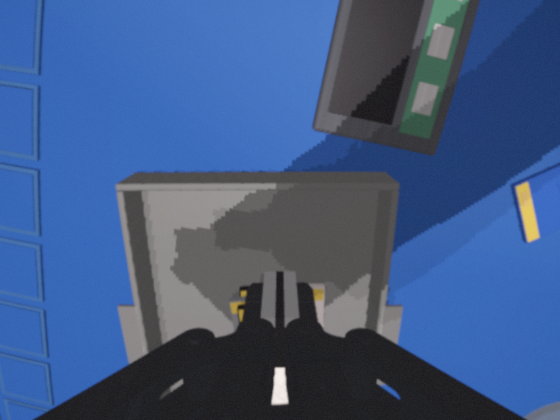

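Fingers (280,280) stand between the near wall and the pile's yellow ends (y≈300), centred on it.

>>> {"fn": "arm_command", "kwargs": {"steps": [{"dx": 0,"dy": 0,"dz": 0.7,"roll": 0,"grip": 1},{"dx": 0,"dy": 0,"dz": 0.44,"roll": 0,"grip": 1},{"dx": 0,"dy": 0,"dz": 0,"roll": 0,"grip": 1}]}}

```text
time_s: 5.55
position: [0.4611, -0.2817, 0.0166]
tcp_rot: [3.14, -0.001, -2.949]
contact_force: [-0.1, 0.2, 0.7]
finger_gap: 0.0004
gripper_force: 0.0
```

>>> {"fn": "arm_command", "kwargs": {"steps": [{"dx": -0.2,"dy": 0,"dz": 0,"roll": 0,"grip": 1},{"dx": -0.2,"dy": 0,"dz": 0,"roll": 0,"grip": 1},{"dx": -0.2,"dy": 0,"dz": 0,"roll": 0,"grip": 1},{"dx": -0.2,"dy": 0,"dz": 0,"roll": 0,"grip": 1},{"dx": -0.2,"dy": 0,"dz": 0,"roll": 0,"grip": 1},{"dx": -0.2,"dy": 0,"dz": 0,"roll": 0,"grip": 1},{"dx": -0.2,"dy": 0,"dz": 0,"roll": 0,"grip": 1},{"dx": -0.2,"dy": 0,"dz": 0,"roll": 0,"grip": 1}]}}

```text
time_s: 6.55
position: [0.5013, -0.2745, 0.0177]
tcp_rot: [3.142, -0.0, -2.949]
contact_force: [-0.5, 0.7, -0.1]
finger_gap: 0.0001
gripper_force: 0.0
```

>>> {"fn": "arm_command", "kwargs": {"steps": [{"dx": -0.16,"dy": 0,"dz": 0,"roll": 0,"grip": 1},{"dx": -0.16,"dy": 0,"dz": 0,"roll": 0,"grip": 1},{"dx": -0.16,"dy": 0,"dz": 0,"roll": 0,"grip": 1},{"dx": -0.1,"dy": 0,"dz": 0,"roll": 0,"grip": 1}]}}

```text
time_s: 7.05
position: [0.5155, -0.2718, 0.0177]
tcp_rot: [-3.142, 0.0, -2.949]
contact_force: [0.4, 0.9, -0.4]
finger_gap: -0.0004
gripper_force: 0.0
```

```bash
python3 - <<'E'
from h import *
tr()
E
```

```text
tray [-0.0111  0.0116] z 0.0177 F [0.5 0.8] -0.4 yaw -2.949 7.05
```

>>> {"fn": "arm_command", "kwargs": {"steps": [{"dx": -0.04,"dy": 0,"dz": 0.06,"roll": 0,"grip": 1},{"dx": -0.04,"dy": 0,"dz": 0,"roll": 0,"grip": 1},{"dx": -0.04,"dy": 0,"dz": 0,"roll": 0,"grip": 1}]}}

```text
time_s: 7.42
position: [0.5181, -0.2712, 0.0161]
tcp_rot: [3.141, -0.0, -2.95]
contact_force: [-0.4, 0.0, 0.2]
finger_gap: -0.0
gripper_force: 0.0
```

>>> {"fn": "arm_command", "kwargs": {"steps": [{"dx": -0.04,"dy": 0,"dz": 0,"roll": 0,"grip": 1},{"dx": -0.04,"dy": 0,"dz": 0,"roll": 0,"grip": 1}]}}

```text
time_s: 7.68
position: [0.5202, -0.2709, 0.0162]
tcp_rot: [-3.142, -0.0, -2.949]
contact_force: [0.1, -0.1, 0.1]
finger_gap: -0.0001
gripper_force: 0.0
```

```bash
python3 - <<'E'
from h import *
tr()
E
```

```text
tray [-0.0063  0.0116] z 0.0162 F [ 0.1 -0.1] 0.1 yaw -2.949 7.675
```

>>> {"fn": "arm_command", "kwargs": {"steps": [{"dx": -0.06,"dy": 0,"dz": 0,"roll": 0,"grip": 1},{"dx": -0.06,"dy": 0,"dz": 0,"roll": 0,"grip": 1}]}}

```text
time_s: 7.92
position: [0.5232, -0.2703, 0.0162]
tcp_rot: [-3.142, 0.0, -2.949]
contact_force: [0.4, -0.5, 0.9]
finger_gap: -0.0003
gripper_force: 0.0
```

>>> {"fn": "arm_command", "kwargs": {"steps": [{"dx": -0.05,"dy": 0,"dz": 0,"roll": 0,"grip": 1},{"dx": -0.05,"dy": 0,"dz": 0,"roll": 0,"grip": 1}]}}

```text
time_s: 8.18
position: [0.5257, -0.2698, 0.0162]
tcp_rot: [-3.142, 0.0, -2.949]
contact_force: [-1.1, 0.9, -0.4]
finger_gap: 0.0002
gripper_force: 0.0
```

```bash
python3 - <<'E'
from h import *
tr();cv2.imwrite('pics/s4.png',cv2.resize(grab_frame('scene')[190:310,170:310],None,fx=4,fy=4,interpolation=cv2.INTER_CUBIC))
E
```

```text
tray [-0.0007  0.0116] z 0.0162 F [-0.9  1.1] -0.4 yaw -2.949 8.175
```

View pics/s4.png

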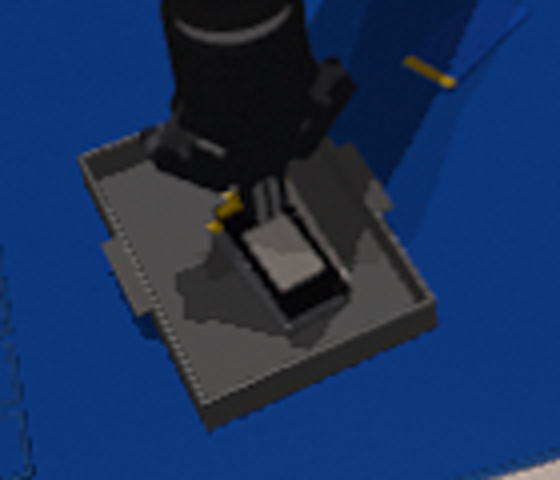

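Crop: fingers at (270,190) against the pile's near end; the pile looks somewhat turned and still short of the far wall. I'll lift for a clear top view.

>>> {"fn": "arm_command", "kwargs": {"steps": [{"dx": 0.6,"dy": 0,"dz": 0,"roll": 0,"grip": 1},{"dx": 0,"dy": 0,"dz": -1,"roll": 0,"grip": 1},{"dx": 0,"dy": 0,"dz": -1,"roll": 0,"grip": 1},{"dx": -0.6,"dy": 0.6,"dz": -1,"roll": 0,"grip": 1},{"dx": 0,"dy": 1,"dz": -1,"roll": 0,"grip": 1},{"dx": 0,"dy": 0.6,"dz": -1,"roll": 0,"grip": 1},{"dx": 0,"dy": 0,"dz": -1,"roll": 0,"grip": 1},{"dx": 0,"dy": 0,"dz": 0,"roll": 0,"grip": 1}]}}

```text
time_s: 9.22
position: [0.5158, -0.2168, 0.1689]
tcp_rot: [-3.138, 0.004, -2.95]
contact_force: [0.3, -0.0, 0.4]
finger_gap: -0.0002
gripper_force: 0.0
```

```bash
python3 - <<'E'
from h import *
tr();c=cam('wrist');np.savez('w5.npz',*c);f=grab_frame('wrist');cv2.imwrite('pics/w5raw.png',f);cv2.imwrite('pics/w5.png',cv2.resize(f[20:320,100:360],None,fx=2,fy=2,interpolation=cv2.INTER_CUBIC))
E
```

```text
tray [-0.0004  0.0656] z 0.1689 F [ 0.2 -0.1] 0.4 yaw -2.95 9.225
```

View pics/w5.png

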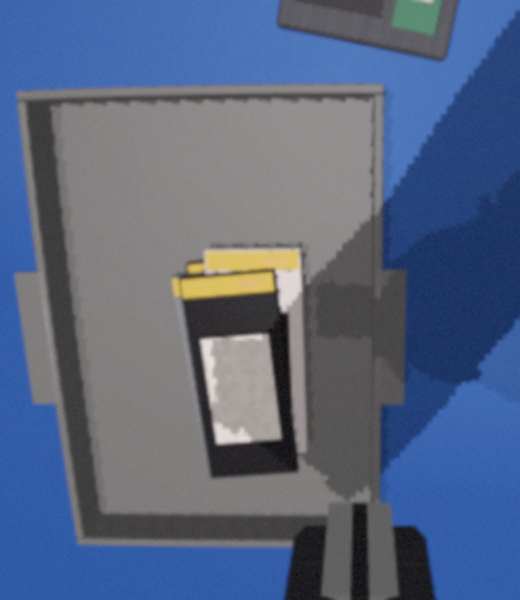

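```bash
python3 - <<'E'
from h import *
np.set_printoptions(precision=4,suppress=True)
a=np.load('w5.npz');c=[a[f'arr_{i}'] for i in range(4)]
def q(u,z):
    print(((pt(c,np.array(u)/2+[100,20],z)[:,:2]-C)@B))
q([(18,93),(383,87),(383,545),(80,545)],.028)
q([(175,282),(275,272),(297,468),(212,477)],.023)
q([(205,250),(300,250),(304,450)],.018)
q([(205,250),(300,250),(304,450)],.008)
E
```

```text
[[-0.1032 -0.0731]
 [-0.103   0.0732]
 [ 0.1018  0.0757]
 [ 0.1036 -0.0722]]
[[-0.0245 -0.0154]
 [-0.0287  0.028 ]
 [ 0.0634  0.035 ]
 [ 0.0684 -0.0053]]
[[-0.0375 -0.0026]
 [-0.0373  0.0385]
 [ 0.0564  0.0381]]
[[-0.036  -0.0047]
 [-0.0358  0.0377]
 [ 0.0609  0.0373]]
```

```bash
python3 - <<'E'
from h import *
np.set_printoptions(precision=4,suppress=True)
a=np.load('w5.npz');c=[a[f'arr_{i}'] for i in range(4)]
print('tip wrist',[((pt(c,[(280,273)],z)[0,:2]-C)@B) for z in (.14,.158,.17)], 'TCP px',px(c,[[.5158,-.2168,.1689],[.5158,-.2168,.158]]))
s=cam('scene')
print('scene tip',[((pt(s,[(170+268/4,190+218/4)],z)[0,:2]-C)@B) for z in (.005,.015,.025,.035)])
T=np.array([-.0007,.0116]);w=C+B@T
print('expected scene px crop',[(px(s,[[*w,z]])[0]-[170,190])*4 for z in (.005,.016,.03)])
# pile in scene now
f=grab_frame('scene');cv2.imwrite('pics/s6.png',cv2.resize(f[190:310,170:310],None,fx=4,fy=4,interpolation=cv2.INTER_CUBIC))
tr()
E
```

```text
tip wrist [array([0.0198, 0.0645]), array([0.0101, 0.0645]), array([0.0036, 0.0645])] TCP px [[282.1217 264.9909]
 [282.027  255.4623]]
scene tip [array([-0.0175,  0.0185]), array([-0.0098,  0.0161]), array([-0.0021,  0.0138]), array([0.0056, 0.0114])]
expected scene px crop [array([268.8528, 240.9915]), array([267.1314, 230.0598]), array([264.8995, 215.8664])]
tray [-0.0015  0.0665] z 0.1656 F [-0.8 -0.2] -0.2 yaw -2.95 9.325
```

View pics/s6.png

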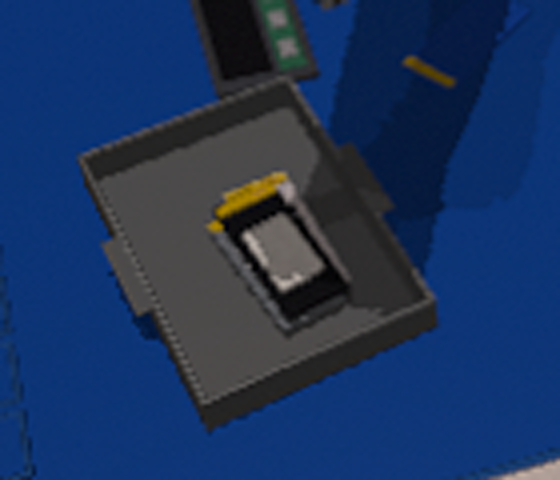

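The pile is unmoved, yellow end at (250,190) in the crop; in the previous crop the fingers hung above it. So the shut tips reach less far down than expected; I'll probe the tray floor behind the pile.

>>> {"fn": "arm_command", "kwargs": {"steps": [{"dx": 0.9,"dy": -0.75,"dz": 0,"roll": 0,"grip": 1},{"dx": 0.9,"dy": -0.75,"dz": 0,"roll": 0,"grip": 1},{"dx": 0.8,"dy": -0.68,"dz": 1,"roll": 0,"grip": 1},{"dx": 0,"dy": 0,"dz": 1,"roll": 0,"grip": 1},{"dx": 0,"dy": 0,"dz": 1,"roll": 0,"grip": 1},{"dx": 0,"dy": 0,"dz": 1,"roll": 0,"grip": 1},{"dx": 0,"dy": 0,"dz": 1,"roll": 0,"grip": 1},{"dx": 0,"dy": 0,"dz": 1,"roll": 0,"grip": 1}]}}

```text
time_s: 10.32
position: [0.4599, -0.2809, 0.0131]
tcp_rot: [3.139, -0.003, -2.95]
contact_force: [-0.1, -0.3, -0.2]
finger_gap: -0.0003
gripper_force: 0.0
```

>>> {"fn": "arm_command", "kwargs": {"steps": [{"dx": 0,"dy": 0,"dz": 0.1,"roll": 0,"grip": 1},{"dx": 0,"dy": 0,"dz": 0.1,"roll": 0,"grip": 1}]}}

```text
time_s: 10.58
position: [0.4612, -0.2817, 0.0107]
tcp_rot: [3.141, -0.001, -2.95]
contact_force: [0.5, -0.2, 0.3]
finger_gap: 0.0002
gripper_force: 0.0
```

>>> {"fn": "arm_command", "kwargs": {"steps": [{"dx": 0,"dy": 0,"dz": 0.08,"roll": 0,"grip": 1},{"dx": 0,"dy": 0,"dz": 0.08,"roll": 0,"grip": 1}]}}

```text
time_s: 10.82
position: [0.4624, -0.2824, 0.0082]
tcp_rot: [-3.14, 0.001, -2.949]
contact_force: [0.6, -0.1, -0.0]
finger_gap: 0.0001
gripper_force: 0.0
```

```bash
python3 - <<'E'
from h import *
tr()
s=cam('scene');st=get_state();cv2.imwrite('pics/s7.png',cv2.resize(grab_frame('scene')[150:310,160:310],None,fx=3.7,fy=3.7,interpolation=cv2.INTER_CUBIC))
E
```

```text
tray [-0.0652  0.0113] z 0.0082 F [ 0.5 -0.2] -0.0 yaw -2.949 10.825
```

>>> {"fn": "arm_command", "kwargs": {"steps": [{"dx": 0,"dy": 0,"dz": 0.1,"roll": 0,"grip": 1},{"dx": 0,"dy": 0,"dz": 0.1,"roll": 0,"grip": 1},{"dx": 0,"dy": 0,"dz": 0,"roll": 0,"grip": 1}]}}

```text
time_s: 11.25
position: [0.4614, -0.2816, 0.0019]
tcp_rot: [3.141, -0.0, -2.949]
contact_force: [-0.3, 0.2, 0.4]
finger_gap: -0.0001
gripper_force: 0.0
```

>>> {"fn": "arm_command", "kwargs": {"steps": [{"dx": 0,"dy": 0,"dz": 0.08,"roll": 0,"grip": 1},{"dx": 0,"dy": 0,"dz": 0.08,"roll": 0,"grip": 1}]}}

```text
time_s: 11.5
position: [0.4617, -0.2818, -0.0019]
tcp_rot: [-3.142, 0.0, -2.949]
contact_force: [0.0, 0.2, 0.0]
finger_gap: 0.0001
gripper_force: 0.0
```

```bash
python3 - <<'E'
from h import *
tr();print(get_state()['qpos'])
E
```

```text
tray [-0.0658  0.012 ] z -0.0019 F [0.1 0.2] 0.0 yaw -2.949 11.5
[-6.71978513e-01  1.51515879e-01 -2.17564245e-01  1.20162080e+00
 -2.28873745e-05 -8.64168071e-01]
```

View pics/s7.png

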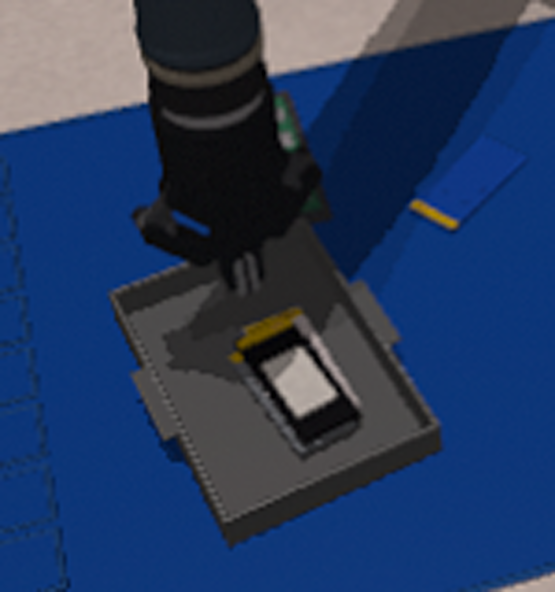

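The tips (247,290 in the crop) still hang clearly above the tray floor.

>>> {"fn": "arm_command", "kwargs": {"steps": [{"dx": 0,"dy": 0,"dz": 0.06,"roll": 0,"grip": 1},{"dx": 0,"dy": 0,"dz": 0.06,"roll": 0,"grip": 1}]}}

```text
time_s: 11.75
position: [0.4617, -0.2818, -0.0049]
tcp_rot: [3.142, -0.0, -2.949]
contact_force: [-0.7, 0.2, -0.3]
finger_gap: -0.0003
gripper_force: 0.0
```

>>> {"fn": "arm_command", "kwargs": {"steps": [{"dx": 0,"dy": 0,"dz": 0.06,"roll": 0,"grip": 1},{"dx": 0,"dy": 0,"dz": 0.06,"roll": 0,"grip": 1}]}}

```text
time_s: 12.0
position: [0.4617, -0.2818, -0.0079]
tcp_rot: [3.142, -0.0, -2.949]
contact_force: [-0.2, 0.1, 0.3]
finger_gap: -0.0001
gripper_force: 0.0
```

>>> {"fn": "arm_command", "kwargs": {"steps": [{"dx": 0,"dy": 0,"dz": 0.04,"roll": 0,"grip": 1},{"dx": 0,"dy": 0,"dz": 0.04,"roll": 0,"grip": 1}]}}

```text
time_s: 12.25
position: [0.4617, -0.2818, -0.0098]
tcp_rot: [-3.142, 0.0, -2.949]
contact_force: [-0.4, -0.1, -0.7]
finger_gap: 0.0001
gripper_force: 0.0
```

```bash
python3 - <<'E'
from h import *
tr();s=cam('scene')
print([(z,((pt(s,[(226.8,228.9)],z)[0,:2]-C)@B).round(4)) for z in (.01,.02,.025,.03,.035,.04)])
E
```

```text
tray [-0.0658  0.012 ] z -0.0098 F [-0.4 -0. ] -0.7 yaw -2.949 12.25
[(0.01, array([-0.0733,  0.0149])), (0.02, array([-0.0648,  0.0126])), (0.025, array([-0.0606,  0.0114])), (0.03, array([-0.0563,  0.0102])), (0.035, array([-0.0521,  0.0091])), (0.04, array([-0.0478,  0.0079]))]
```

>>> {"fn": "arm_command", "kwargs": {"steps": [{"dx": 0,"dy": 0,"dz": 0.04,"roll": 0,"grip": 1},{"dx": 0,"dy": 0,"dz": 0.04,"roll": 0,"grip": 1}]}}

```text
time_s: 12.5
position: [0.4617, -0.2818, -0.0118]
tcp_rot: [-3.142, 0.0, -2.949]
contact_force: [0.1, -0.1, 0.6]
finger_gap: -0.0002
gripper_force: 0.0
```

>>> {"fn": "arm_command", "kwargs": {"steps": [{"dx": 0,"dy": 0,"dz": 0.04,"roll": 0,"grip": 1},{"dx": 0,"dy": 0,"dz": 0.04,"roll": 0,"grip": 1}]}}

```text
time_s: 12.75
position: [0.4617, -0.2818, -0.0139]
tcp_rot: [3.142, -0.0, -2.949]
contact_force: [0.3, -0.4, -0.2]
finger_gap: 0.0002
gripper_force: 0.0
```

>>> {"fn": "arm_command", "kwargs": {"steps": [{"dx": 0,"dy": 0,"dz": 0.04,"roll": 0,"grip": 1},{"dx": 0,"dy": 0,"dz": 0.04,"roll": 0,"grip": 1}]}}

```text
time_s: 13.0
position: [0.4617, -0.2818, -0.0158]
tcp_rot: [-3.142, -0.0, -2.949]
contact_force: [0.9, -0.3, -0.5]
finger_gap: -0.0002
gripper_force: 0.0
```

>>> {"fn": "arm_command", "kwargs": {"steps": [{"dx": 0,"dy": 0,"dz": 0.04,"roll": 0,"grip": 1},{"dx": 0,"dy": 0,"dz": 0.04,"roll": 0,"grip": 1}]}}

```text
time_s: 13.25
position: [0.4618, -0.2818, -0.017]
tcp_rot: [-3.141, 0.0, -2.949]
contact_force: [-2.4, 1.7, 6.9]
finger_gap: -0.0002
gripper_force: 3.7
```

>>> {"fn": "arm_command", "kwargs": {"steps": [{"dx": 0,"dy": 0,"dz": 0.04,"roll": 0,"grip": 1},{"dx": 0,"dy": 0,"dz": 0.04,"roll": 0,"grip": 1}]}}

```text
time_s: 13.5
position: [0.4617, -0.2818, -0.0171]
tcp_rot: [-3.141, 0.0, -2.949]
contact_force: [-4.9, 3.4, 16.8]
finger_gap: -0.0001
gripper_force: 8.1
```

>>> {"fn": "arm_command", "kwargs": {"steps": [{"dx": 0,"dy": 0,"dz": 0.04,"roll": 0,"grip": 1},{"dx": 0,"dy": 0,"dz": 0.04,"roll": 0,"grip": 1}]}}

```text
time_s: 13.75
position: [0.4618, -0.2819, -0.0171]
tcp_rot: [-3.141, 0.0, -2.949]
contact_force: [-9.0, 7.2, 25.5]
finger_gap: 0.0001
gripper_force: 12.6
```

Floor touched at a reported z of −0.017, so the shut tips lie 20 mm above the reported TCP. Raise to 2 mm above the floor and push.

>>> {"fn": "arm_command", "kwargs": {"steps": [{"dx": 0,"dy": 0,"dz": -0.28,"roll": 0,"grip": 1},{"dx": -0.3,"dy": 0,"dz": 0,"roll": 0,"grip": 1},{"dx": -0.3,"dy": 0,"dz": 0,"roll": 0,"grip": 1}]}}

```text
time_s: 14.12
position: [0.4767, -0.2786, -0.0154]
tcp_rot: [3.141, -0.0, -2.949]
contact_force: [-0.2, 0.4, 0.6]
finger_gap: -0.0
gripper_force: 0.0
```

>>> {"fn": "arm_command", "kwargs": {"steps": [{"dx": -0.2,"dy": 0,"dz": 0,"roll": 0,"grip": 1},{"dx": -0.2,"dy": 0,"dz": 0,"roll": 0,"grip": 1},{"dx": -0.2,"dy": 0,"dz": 0,"roll": 0,"grip": 1},{"dx": -0.2,"dy": 0,"dz": 0,"roll": 0,"grip": 1}]}}

```text
time_s: 14.62
position: [0.4961, -0.2749, -0.0151]
tcp_rot: [3.141, -0.0, -2.949]
contact_force: [-1.3, 0.1, -0.7]
finger_gap: 0.0
gripper_force: 0.4
```

>>> {"fn": "arm_command", "kwargs": {"steps": [{"dx": -0.2,"dy": 0,"dz": 0,"roll": 0,"grip": 1},{"dx": -0.2,"dy": 0,"dz": 0,"roll": 0,"grip": 1},{"dx": -0.2,"dy": 0,"dz": 0,"roll": 0,"grip": 1}]}}

```text
time_s: 15.0
position: [0.511, -0.2722, -0.0147]
tcp_rot: [-3.141, -0.0, -2.949]
contact_force: [-1.0, 0.1, -0.3]
finger_gap: 0.0003
gripper_force: 0.6
```

```bash
python3 - <<'E'
from h import *
tr()
E
```

```text
tray [-0.0156  0.012 ] z -0.0147 F [-1.   0.3] -0.3 yaw -2.949 15.0
```

>>> {"fn": "arm_command", "kwargs": {"steps": [{"dx": -0.1,"dy": 0,"dz": 0,"roll": 0,"grip": 1},{"dx": -0.1,"dy": 0,"dz": 0,"roll": 0,"grip": 1},{"dx": -0.1,"dy": 0,"dz": 0,"roll": 0,"grip": 1}]}}

```text
time_s: 15.38
position: [0.5162, -0.271, -0.0148]
tcp_rot: [3.142, -0.004, -2.95]
contact_force: [-8.7, -1.0, 5.8]
finger_gap: 0.0002
gripper_force: 4.9
```

>>> {"fn": "arm_command", "kwargs": {"steps": [{"dx": -0.06,"dy": 0,"dz": 0,"roll": 0,"grip": 1},{"dx": -0.06,"dy": 0,"dz": 0,"roll": 0,"grip": 1}]}}

```text
time_s: 15.62
position: [0.5163, -0.2708, -0.0148]
tcp_rot: [3.141, -0.01, -2.951]
contact_force: [-13.3, -0.4, 8.8]
finger_gap: -0.0001
gripper_force: 7.7
```

>>> {"fn": "arm_command", "kwargs": {"steps": [{"dx": -0.06,"dy": 0,"dz": 0,"roll": 0,"grip": 1},{"dx": -0.06,"dy": 0,"dz": 0,"roll": 0,"grip": 1}]}}

```text
time_s: 15.88
position: [0.5164, -0.2707, -0.0148]
tcp_rot: [3.141, -0.016, -2.952]
contact_force: [-19.8, -2.7, 11.2]
finger_gap: -0.0001
gripper_force: 11.1
```

```bash
python3 - <<'E'
from h import *
tr()
E
```

```text
tray [-0.01    0.0126] z -0.0148 F [-19.9   1.1] 11.2 yaw -2.952 15.875
```

>>> {"fn": "arm_command", "kwargs": {"steps": [{"dx": 0.4,"dy": 0,"dz": 0,"roll": 0,"grip": 1},{"dx": 0.2,"dy": 0,"dz": -0.5,"roll": 0,"grip": 1},{"dx": 0,"dy": 0,"dz": -1,"roll": 0,"grip": 1},{"dx": 0,"dy": 0,"dz": -1,"roll": 0,"grip": 1},{"dx": -1,"dy": -0.73,"dz": 0,"roll": 0,"grip": 1},{"dx": -1,"dy": -0.73,"dz": 0,"roll": 0,"grip": 1},{"dx": -1,"dy": -0.74,"dz": 0,"roll": 0,"grip": 1},{"dx": 0,"dy": 0,"dz": 0,"roll": 1,"grip": 1}]}}

```text
time_s: 16.88
position: [0.5964, -0.3131, 0.0482]
tcp_rot: [-3.14, 0.004, -3.052]
contact_force: [0.4, 0.5, -0.1]
finger_gap: 0.0
gripper_force: 0.0
```

>>> {"fn": "arm_command", "kwargs": {"steps": [{"dx": 0,"dy": 0,"dz": 0,"roll": 1,"grip": 1},{"dx": 0,"dy": 0,"dz": 0,"roll": 1,"grip": 1},{"dx": 0,"dy": 0,"dz": 0,"roll": 1,"grip": 1},{"dx": 0,"dy": 0,"dz": 0,"roll": 1,"grip": 1},{"dx": 0,"dy": 0,"dz": 0,"roll": 1,"grip": 1},{"dx": 0,"dy": 0,"dz": 0,"roll": 1,"grip": 1},{"dx": 0,"dy": 0,"dz": 0,"roll": 1,"grip": 1},{"dx": 0,"dy": 0,"dz": 0,"roll": 1,"grip": 1}]}}

```text
time_s: 17.88
position: [0.5948, -0.3122, 0.049]
tcp_rot: [3.14, 0.003, 2.431]
contact_force: [0.3, -0.1, -1.0]
finger_gap: 0.0002
gripper_force: 0.0
```

>>> {"fn": "arm_command", "kwargs": {"steps": [{"dx": 0,"dy": 0,"dz": 0,"roll": 1,"grip": 1},{"dx": 0,"dy": 0,"dz": 0,"roll": 1,"grip": 1},{"dx": 0,"dy": 0,"dz": 0,"roll": 1,"grip": 1},{"dx": 0,"dy": 0,"dz": 0,"roll": 1,"grip": 1},{"dx": 0,"dy": 0,"dz": 0,"roll": 1,"grip": 1},{"dx": 0,"dy": 0,"dz": 0,"roll": 1,"grip": 1},{"dx": 0,"dy": 0,"dz": 0,"roll": 0.7,"grip": 1},{"dx": 0,"dy": 0,"dz": 0,"roll": 0,"grip": 1}]}}

```text
time_s: 18.88
position: [0.5945, -0.3123, 0.0488]
tcp_rot: [3.139, 0.001, 1.765]
contact_force: [-0.9, 0.1, -1.2]
finger_gap: -0.0001
gripper_force: 0.0
```

```bash
python3 - <<'E'
from h import *
tr()
s=cam('scene');f=grab_frame('scene');cv2.imwrite('pics/s8.png',f)
# rectify to tray plane z=.023, 1px=0.5mm ; report yellow / dark pixels extents
def rect(c,f,z):
    gx=np.arange(-.1,.1,.001);gy=np.arange(-.07,.07,.001)
    X,Y=np.meshgrid(gx,gy,indexing='ij');W=np.c_[X.ravel(),Y.ravel()]@B.T+C
    m=px(c,np.c_[W,np.full(len(W),z)]).reshape(*X.shape,2).astype(np.float32)
    return cv2.remap(f,m[...,0],m[...,1],cv2.INTER_LINEAR)
r=rect(s,f,.023)
h=cv2.cvtColor(r,cv2.COLOR_BGR2HSV)
m=cv2.inRange(h,(15,100,70),(40,255,255))
p=np.argwhere(m>0)-[100,70];print('yellow',len(p),p.min(0),p.max(0),p.mean(0)) if len(p) else print('none')
E
```

```text
tray [ 0.0588 -0.0431] z 0.0488 F [-0.9  0.3] -1.2 yaw 1.765 18.875
yellow 246 [2 0] [14 37] [ 5.99186992 18.64634146]
```

>>> {"fn": "arm_command", "kwargs": {"steps": [{"dx": 0,"dy": -0.28,"dz": 1,"roll": 0,"grip": 1},{"dx": 0,"dy": 0,"dz": 1,"roll": 0,"grip": 1},{"dx": 0,"dy": 0,"dz": 0.56,"roll": 0,"grip": 1},{"dx": 0,"dy": 0,"dz": 0,"roll": 0,"grip": 1}]}}

```text
time_s: 19.42
position: [0.5869, -0.3135, -0.0159]
tcp_rot: [3.141, 0.0, 1.765]
contact_force: [-0.1, -0.4, 0.5]
finger_gap: 0.0
gripper_force: 0.0
```

>>> {"fn": "arm_command", "kwargs": {"steps": [{"dx": 0.2,"dy": 0,"dz": 0,"roll": 0,"grip": 1},{"dx": 0.2,"dy": 0,"dz": 0,"roll": 0,"grip": 1},{"dx": 0.2,"dy": 0,"dz": 0,"roll": 0,"grip": 1},{"dx": 0.2,"dy": 0,"dz": 0,"roll": 0,"grip": 1},{"dx": 0.2,"dy": 0,"dz": 0,"roll": 0,"grip": 1},{"dx": 0.2,"dy": 0,"dz": 0,"roll": 0,"grip": 1}]}}

```text
time_s: 20.18
position: [0.5808, -0.2839, -0.0162]
tcp_rot: [3.141, 0.0, 1.764]
contact_force: [0.5, -0.9, 0.2]
finger_gap: -0.0002
gripper_force: 0.5
```

>>> {"fn": "arm_command", "kwargs": {"steps": [{"dx": 0.2,"dy": 0,"dz": 0,"roll": 0,"grip": 1},{"dx": 0.2,"dy": 0,"dz": 0,"roll": 0,"grip": 1},{"dx": 0.2,"dy": 0,"dz": 0,"roll": 0,"grip": 1},{"dx": 0.2,"dy": 0,"dz": 0,"roll": 0,"grip": 1}]}}

```text
time_s: 20.68
position: [0.577, -0.2642, -0.0162]
tcp_rot: [3.141, 0.0, 1.764]
contact_force: [0.5, -1.6, 0.4]
finger_gap: 0.0002
gripper_force: 0.6
```

```bash
python3 - <<'E'
from h import *
tr()
E
```

```text
tray [0.0507 0.0074] z -0.0162 F [ 0.1 -1.7] 0.4 yaw 1.764 20.675
```

>>> {"fn": "arm_command", "kwargs": {"steps": [{"dx": 0.1,"dy": 0,"dz": -0.04,"roll": 0,"grip": 1},{"dx": 0.1,"dy": 0,"dz": 0,"roll": 0,"grip": 1},{"dx": 0.1,"dy": 0,"dz": 0,"roll": 0,"grip": 1}]}}

```text
time_s: 21.05
position: [0.5755, -0.2571, -0.0153]
tcp_rot: [-3.142, 0.0, 1.764]
contact_force: [1.5, -2.3, -0.1]
finger_gap: -0.0
gripper_force: 0.7
```

>>> {"fn": "arm_command", "kwargs": {"steps": [{"dx": 0.06,"dy": 0,"dz": 0,"roll": 0,"grip": 1},{"dx": 0.06,"dy": 0,"dz": 0,"roll": 0,"grip": 1}]}}

```text
time_s: 21.3
position: [0.5749, -0.2543, -0.0153]
tcp_rot: [-3.141, 0.0, 1.764]
contact_force: [-0.6, -1.6, 0.6]
finger_gap: -0.0003
gripper_force: 0.9
```

```bash
python3 - <<'E'
from h import *
tr()
E
```

```text
tray [0.0505 0.0175] z -0.0153 F [-0.9 -1.5] 0.6 yaw 1.764 21.3
```

>>> {"fn": "arm_command", "kwargs": {"steps": [{"dx": 0.06,"dy": 0,"dz": 0,"roll": 0,"grip": 1},{"dx": 0.06,"dy": 0,"dz": 0,"roll": 0,"grip": 1}]}}

```text
time_s: 21.55
position: [0.5749, -0.2543, -0.0147]
tcp_rot: [-3.141, 0.006, 1.762]
contact_force: [1.1, -9.0, -1.5]
finger_gap: -0.0001
gripper_force: 4.4
```

>>> {"fn": "arm_command", "kwargs": {"steps": [{"dx": 0.06,"dy": 0,"dz": 0,"roll": 0,"grip": 1},{"dx": 0.06,"dy": 0,"dz": 0,"roll": 0,"grip": 1}]}}

```text
time_s: 21.8
position: [0.5749, -0.2545, -0.0138]
tcp_rot: [-3.142, 0.012, 1.761]
contact_force: [-0.0, -13.5, -1.6]
finger_gap: 0.0
gripper_force: 6.9
```

```bash
python3 - <<'E'
from h import *
tr()
E
```

```text
tray [0.0505 0.0173] z -0.0138 F [ -2.6 -13.3] -1.6 yaw 1.761 21.8
```

>>> {"fn": "arm_command", "kwargs": {"steps": [{"dx": -0.5,"dy": 0,"dz": 0,"roll": 0,"grip": 1},{"dx": 0,"dy": 0,"dz": -1,"roll": 0,"grip": 1},{"dx": 0,"dy": 0,"dz": -1,"roll": 0,"grip": 1},{"dx": 0,"dy": -1,"dz": -0.5,"roll": 0,"grip": 1},{"dx": 0.6,"dy": -1,"dz": 0,"roll": -1,"grip": 1},{"dx": 0,"dy": 0,"dz": 0,"roll": -1,"grip": 1},{"dx": 0,"dy": 0,"dz": 0,"roll": -1,"grip": 1},{"dx": 0,"dy": 0,"dz": 0,"roll": -1,"grip": 1}]}}

```text
time_s: 22.8
position: [0.5239, -0.2543, 0.0469]
tcp_rot: [3.141, -0.002, 2.168]
contact_force: [-0.8, -0.8, 0.6]
finger_gap: 0.0004
gripper_force: 0.0
```

>>> {"fn": "arm_command", "kwargs": {"steps": [{"dx": 0,"dy": 0,"dz": 0,"roll": -1,"grip": 1},{"dx": 0,"dy": 0,"dz": 0,"roll": -1,"grip": 1},{"dx": 0,"dy": 0,"dz": 0,"roll": -1,"grip": 1},{"dx": 0,"dy": 0,"dz": 0,"roll": -1,"grip": 1},{"dx": 0,"dy": 0,"dz": 0,"roll": -1,"grip": 1},{"dx": 0,"dy": 0,"dz": 0,"roll": -1,"grip": 1},{"dx": 0,"dy": 0,"dz": 0,"roll": -1,"grip": 1},{"dx": 0,"dy": 0,"dz": 0,"roll": -1,"grip": 1}]}}

```text
time_s: 23.8
position: [0.524, -0.2543, 0.0468]
tcp_rot: [3.139, -0.001, 2.968]
contact_force: [-0.1, 0.4, 0.9]
finger_gap: 0.0002
gripper_force: 0.0
```

>>> {"fn": "arm_command", "kwargs": {"steps": [{"dx": 0,"dy": 0,"dz": 0,"roll": -1,"grip": 1},{"dx": 0,"dy": 0,"dz": 0,"roll": -1,"grip": 1},{"dx": 0,"dy": 0,"dz": 0,"roll": -1,"grip": 1},{"dx": 0,"dy": 0,"dz": 0,"roll": -0.7,"grip": 1},{"dx": 0,"dy": 0,"dz": 0,"roll": 0,"grip": 1}]}}

```text
time_s: 24.42
position: [0.524, -0.2545, 0.0468]
tcp_rot: [3.139, -0.0, -2.95]
contact_force: [-0.0, 0.9, 0.3]
finger_gap: -0.0001
gripper_force: 0.0
```

```bash
cat >> h.py <<'E'
def rect(c,f,z):
    gx=np.arange(-.1,.1,.001);gy=np.arange(-.07,.07,.001)
    X,Y=np.meshgrid(gx,gy,indexing='ij');W=np.c_[X.ravel(),Y.ravel()]@B.T+C
    m=px(c,np.c_[W,np.full(len(W),z)]).reshape(*X.shape,2).astype(np.float32)
    return cv2.remap(f,m[...,0],m[...,1],cv2.INTER_LINEAR)
E
python3 - <<'E'
from h import *
tr()
for n in ('scene','side'):
    f=grab_frame(n);h=cv2.cvtColor(rect(cam(n),f,.023),cv2.COLOR_BGR2HSV)
    m=cv2.inRange(h,(15,100,70),(40,255,255));p=np.argwhere(m>0)-[100,70]
    print(n,len(p),(p.min(0),p.max(0),p.mean(0)) if len(p) else '')
E
```

```text
tray [0.0006 0.027 ] z 0.0468 F [0.2 0.9] 0.3 yaw -2.95 24.425
scene 219 (array([ 2, 30]), array([ 9, 68]), array([ 5.83561644, 48.85844749]))
side 356 (array([ 2, 27]), array([12, 65]), array([ 7.10393258, 45.53932584]))
```

>>> {"fn": "arm_command", "kwargs": {"steps": [{"dx": 0.7,"dy": 0.4,"dz": 0,"roll": 0,"grip": 1},{"dx": 0.7,"dy": 0.4,"dz": 0,"roll": 0,"grip": 1},{"dx": 0,"dy": 0,"dz": 1,"roll": 0,"grip": 1},{"dx": 0,"dy": 0,"dz": 1,"roll": 0,"grip": 1},{"dx": 0,"dy": 0,"dz": 0.45,"roll": 0,"grip": 1},{"dx": 0,"dy": 0,"dz": 0,"roll": 0,"grip": 1}]}}

```text
time_s: 25.28
position: [0.4853, -0.2418, -0.015]
tcp_rot: [3.14, -0.002, -2.95]
contact_force: [0.6, 0.1, 0.8]
finger_gap: 0.0007
gripper_force: 0.0
```

>>> {"fn": "arm_command", "kwargs": {"steps": [{"dx": -0.2,"dy": 0,"dz": 0,"roll": 0,"grip": 1},{"dx": -0.2,"dy": 0,"dz": 0,"roll": 0,"grip": 1},{"dx": -0.2,"dy": 0,"dz": 0,"roll": 0,"grip": 1},{"dx": -0.16,"dy": 0,"dz": 0,"roll": 0,"grip": 1}]}}

```text
time_s: 25.78
position: [0.5054, -0.2389, -0.0136]
tcp_rot: [-3.141, 0.001, -2.949]
contact_force: [0.2, -0.8, 0.2]
finger_gap: -0.0004
gripper_force: 0.0
```

>>> {"fn": "arm_command", "kwargs": {"steps": [{"dx": -0.08,"dy": 0,"dz": 0,"roll": 0,"grip": 1},{"dx": -0.08,"dy": 0,"dz": 0,"roll": 0,"grip": 1},{"dx": -0.08,"dy": 0,"dz": 0,"roll": 0,"grip": 1}]}}

```text
time_s: 26.15
position: [0.5106, -0.2376, -0.0141]
tcp_rot: [3.141, -0.0, -2.949]
contact_force: [0.3, -0.0, -0.5]
finger_gap: -0.0002
gripper_force: 0.3
```

```bash
python3 - <<'E'
from h import *
tr()
E
```

```text
tray [-0.0094  0.0461] z -0.0141 F [ 0.3 -0.1] -0.5 yaw -2.949 26.15
```

>>> {"fn": "arm_command", "kwargs": {"steps": [{"dx": -0.06,"dy": 0,"dz": 0.03,"roll": 0,"grip": 1},{"dx": -0.06,"dy": 0,"dz": 0,"roll": 0,"grip": 1}]}}

```text
time_s: 26.4
position: [0.511, -0.2376, -0.0145]
tcp_rot: [-3.141, -0.006, -2.95]
contact_force: [-9.3, -1.3, 6.2]
finger_gap: 0.0001
gripper_force: 5.7
```

>>> {"fn": "arm_command", "kwargs": {"steps": [{"dx": -0.05,"dy": 0,"dz": 0,"roll": 0,"grip": 1},{"dx": -0.05,"dy": 0,"dz": 0,"roll": 0,"grip": 1}]}}

```text
time_s: 26.65
position: [0.5109, -0.2376, -0.0145]
tcp_rot: [-3.141, -0.011, -2.951]
contact_force: [-13.9, -2.6, 10.5]
finger_gap: -0.0001
gripper_force: 8.5
```

```bash
python3 - <<'E'
from h import *
tr()
E
```

```text
tray [-0.0091  0.046 ] z -0.0145 F [-14.1   0.1] 10.5 yaw -2.951 26.65
```

>>> {"fn": "arm_command", "kwargs": {"steps": [{"dx": 0.6,"dy": 0,"dz": 0,"roll": 0,"grip": 1},{"dx": 0,"dy": 0,"dz": -1,"roll": 0,"grip": 1},{"dx": 0,"dy": 0,"dz": -1,"roll": 0,"grip": 1},{"dx": 0,"dy": 0.5,"dz": -1,"roll": 0,"grip": 1},{"dx": -0.3,"dy": 1,"dz": -1,"roll": 0,"grip": 1},{"dx": -0.3,"dy": 1,"dz": -1,"roll": 0,"grip": 1},{"dx": 0,"dy": 0,"dz": -1,"roll": 0,"grip": 1},{"dx": 0,"dy": 0,"dz": 0,"roll": 0,"grip": 1}]}}

```text
time_s: 27.65
position: [0.5059, -0.1758, 0.1376]
tcp_rot: [-3.138, 0.005, -2.949]
contact_force: [0.5, -0.8, -0.2]
finger_gap: 0.0004
gripper_force: 0.0
```

```bash
python3 - <<'E'
from h import *
tr();c=cam('wrist');f=grab_frame('wrist');np.savez('w9.npz',*c);cv2.imwrite('pics/w9.png',f)
r=rect(c,f,.023);cv2.imwrite('pics/r9.png',r)
h=cv2.cvtColor(r,cv2.COLOR_BGR2HSV)
m=cv2.inRange(h,(15,100,60),(40,255,255));p=np.argwhere(m>0)-[100,70]
print(p.min(0),p.max(0),p.mean(0),len(p))
print('yellow x-range per y');
for y in range(26,72,4):
    q=p[p[:,1]==y]; print(y,(q[:,0].min(),q[:,0].max()) if len(q) else None,end=' ')
g=cv2.cvtColor(r,cv2.COLOR_BGR2GRAY)
print('\nrow profiles x=20,50,80 (y 15..69)')
for x in (20,35,65,85): print(x,g[100+x,85:140].tolist())
E
```

```text
tray [-0.0023  0.1077] z 0.1376 F [ 0.4 -0.9] -0.2 yaw -2.949 27.65
[ 4 28] [13 68] [ 8.48894349 48.04914005] 407
yellow x-range per y
26 None 30 (np.int64(4), np.int64(13)) 34 (np.int64(4), np.int64(13)) 38 (np.int64(4), np.int64(13)) 42 (np.int64(4), np.int64(13)) 46 (np.int64(4), np.int64(13)) 50 (np.int64(4), np.int64(13)) 54 (np.int64(4), np.int64(13)) 58 (np.int64(4), np.int64(13)) 62 (np.int64(4), np.int64(13)) 66 (np.int64(4), np.int64(13)) 70 None 
row profiles x=20,50,80 (y 15..69)
20 [132, 131, 131, 131, 132, 132, 131, 131, 131, 132, 131, 127, 110, 72, 46, 39, 40, 41, 40, 41, 38, 39, 41, 42, 39, 40, 32, 27, 27, 27, 27, 21, 22, 25, 25, 27, 22, 23, 24, 26, 23, 24, 27, 28, 24, 25, 26, 23, 21, 29, 24, 23, 25, 36, 67]
35 [130, 130, 130, 130, 130, 130, 131, 129, 131, 130, 130, 128, 113, 73, 43, 36, 41, 82, 163, 214, 225, 226, 222, 209, 185, 175, 172, 170, 167, 164, 165, 168, 171, 173, 172, 169, 166, 163, 165, 166, 169, 169, 168, 166, 167, 171, 171, 165, 133, 66, 31, 25, 27, 37, 69]
65 [129, 127, 127, 129, 129, 128, 129, 128, 128, 129, 128, 125, 113, 74, 42, 37, 39, 80, 156, 207, 223, 225, 225, 223, 222, 222, 222, 223, 222, 222, 222, 221, 221, 220, 220, 220, 221, 221, 222, 224, 223, 224, 224, 224, 226, 226, 227, 223, 191, 117, 56, 40, 39, 48, 87]
85 [123, 121, 121, 122, 122, 125, 126, 124, 126, 126, 123, 119, 109, 71, 38, 33, 36, 35, 35, 35, 36, 34, 35, 36, 35, 35, 34, 37, 35, 36, 36, 33, 34, 33, 32, 32, 35, 34, 31, 35, 36, 37, 36, 36, 35, 35, 35, 34, 33, 36, 34, 34, 36, 47, 87]
```

```bash
python3 - <<'E'
from h import *
r=cv2.imread('pics/r9.png')
for y in (34,48,62): print(y,[tuple(int(v) for v in r[100+x,70+y]) for x in range(-9,7)])
f=grab_frame('scene');s=cam('scene')
for z in (.0055,.0105,.0155,.0205):
    g=rect(s,f,z); print(z,[tuple(int(v) for v in g[150,70+y]) for y in range(20,34)])
E
```

```text
34 [(131, 132, 135), (133, 134, 137), (131, 134, 136), (132, 134, 137), (131, 132, 135), (117, 118, 121), (69, 71, 73), (46, 47, 51), (67, 69, 72), (94, 94, 97), (110, 110, 117), (94, 95, 101), (54, 70, 80), (61, 123, 145), (87, 176, 202), (96, 191, 219)]
48 [(132, 133, 137), (126, 127, 129), (107, 108, 110), (92, 92, 95), (87, 88, 91), (76, 76, 79), (46, 46, 47), (38, 39, 41), (62, 66, 67), (90, 89, 93), (108, 108, 114), (86, 85, 91), (45, 55, 63), (42, 86, 103), (57, 124, 147), (61, 135, 160)]
62 [(128, 128, 131), (105, 105, 108), (91, 92, 94), (88, 88, 92), (87, 88, 90), (77, 76, 77), (45, 44, 46), (39, 41, 42), (63, 65, 67), (92, 92, 95), (105, 105, 112), (81, 81, 86), (42, 53, 61), (41, 85, 102), (56, 124, 148), (65, 133, 159)]
0.0055 [(72, 72, 74), (72, 73, 75), (73, 73, 75), (73, 73, 75), (73, 74, 75), (72, 74, 75), (67, 68, 70), (59, 60, 61), (52, 52, 53), (44, 44, 46), (36, 36, 38), (30, 30, 33), (25, 24, 26), (17, 16, 18)]
0.0105 [(72, 73, 75), (72, 73, 74), (73, 74, 75), (73, 73, 75), (69, 69, 71), (62, 62, 64), (53, 53, 55), (47, 46, 48), (42, 42, 44), (40, 39, 41), (35, 35, 37), (30, 29, 32), (22, 20, 22), (15, 12, 13)]
0.0155 [(73, 73, 75), (73, 73, 75), (70, 70, 72), (65, 64, 67), (56, 55, 58), (45, 44, 46), (35, 33, 35), (35, 34, 36), (39, 38, 40), (40, 39, 41), (31, 30, 31), (18, 17, 18), (14, 13, 13), (21, 21, 22)]
0.0205 [(73, 72, 75), (73, 72, 75), (67, 67, 69), (59, 58, 61), (52, 51, 53), (55, 53, 56), (57, 56, 58), (55, 54, 57), (48, 47, 50), (40, 39, 42), (28, 27, 28), (16, 15, 15), (16, 14, 14), (50, 50, 53)]
```

Pile reads flush: top battery at tray y 28–70 mm, x 4–100 mm, with no lower plate sticking out. Now to the lid.

>>> {"fn": "arm_command", "kwargs": {"steps": [{"dx": 0,"dy": 0,"dz": -0.4,"roll": -1,"grip": 1},{"dx": 0,"dy": 0,"dz": -0.4,"roll": -1,"grip": 1},{"dx": 0,"dy": 0,"dz": -0.4,"roll": -1,"grip": 1},{"dx": 0,"dy": 0,"dz": -0.4,"roll": -1,"grip": 1},{"dx": 0,"dy": 0,"dz": -0.4,"roll": -1,"grip": 1},{"dx": 0,"dy": 0,"dz": -0.4,"roll": -1,"grip": 1},{"dx": 0,"dy": 0,"dz": -0.4,"roll": -1,"grip": 1},{"dx": 0,"dy": 0,"dz": -0.2,"roll": -1,"grip": 1}]}}

```text
time_s: 28.75
position: [0.5035, -0.1754, 0.2086]
tcp_rot: [3.139, -0.0, -2.147]
contact_force: [-0.2, -0.1, -0.7]
finger_gap: 0.0
gripper_force: 0.0
```

>>> {"fn": "arm_command", "kwargs": {"steps": [{"dx": 0,"dy": 0,"dz": 0,"roll": -1,"grip": -1},{"dx": 0,"dy": 0,"dz": 0,"roll": -1,"grip": -1},{"dx": 0,"dy": 0,"dz": 0,"roll": -1,"grip": -1},{"dx": 0,"dy": 0,"dz": 0,"roll": -1,"grip": -1},{"dx": 0,"dy": 0,"dz": 0,"roll": -1,"grip": -1},{"dx": 0,"dy": 0,"dz": 0,"roll": -0.78,"grip": -1}]}}

```text
time_s: 29.5
position: [0.5032, -0.1753, 0.2078]
tcp_rot: [3.139, 0.002, -1.569]
contact_force: [1.4, -0.7, -0.5]
finger_gap: 0.0854
gripper_force: 0.0
```

>>> {"fn": "arm_command", "kwargs": {"steps": [{"dx": -1,"dy": 0.2,"dz": 0,"roll": 0,"grip": -1},{"dx": -1,"dy": 0.2,"dz": 0,"roll": 0,"grip": -1},{"dx": -1,"dy": 0.2,"dz": 0,"roll": 0,"grip": -1},{"dx": -1,"dy": 0.2,"dz": 0,"roll": 0,"grip": -1},{"dx": -1,"dy": 0.2,"dz": 0,"roll": 0,"grip": -1},{"dx": -1,"dy": 0.2,"dz": 0,"roll": 0,"grip": -1},{"dx": -1,"dy": 0.2,"dz": 0,"roll": 0,"grip": -1},{"dx": -1,"dy": 0,"dz": 0,"roll": 0,"grip": -1}]}}

```text
time_s: 30.5
position: [0.4681, 0.0253, 0.2081]
tcp_rot: [3.138, 0.001, -1.572]
contact_force: [-0.3, -1.0, 0.2]
finger_gap: 0.0853
gripper_force: 0.0
```

>>> {"fn": "arm_command", "kwargs": {"steps": [{"dx": -1,"dy": 0,"dz": 0,"roll": 0,"grip": -1},{"dx": -1,"dy": 0,"dz": 0,"roll": 0,"grip": -1},{"dx": -1,"dy": 0,"dz": 0,"roll": 0,"grip": -1},{"dx": -1,"dy": 0,"dz": 0,"roll": 0,"grip": -1},{"dx": -1,"dy": 0,"dz": 0,"roll": 0,"grip": -1},{"dx": -1,"dy": 0,"dz": 0,"roll": 0,"grip": -1},{"dx": -1,"dy": 0,"dz": 0,"roll": 0,"grip": -1},{"dx": 0,"dy": 0,"dz": 0,"roll": 0,"grip": -1}]}}

```text
time_s: 31.5
position: [0.4684, 0.2004, 0.2079]
tcp_rot: [3.138, -0.001, -1.57]
contact_force: [0.1, 0.4, -0.1]
finger_gap: 0.0858
gripper_force: 0.0
```

```bash
python3 - <<'E'
from h import *
np.set_printoptions(precision=4,suppress=True)
st=get_state();print(st['position'],st['tcp_rot'],st['finger_gap'],st['time_s'])
c=cam('wrist');f=grab_frame('wrist');np.savez('w10.npz',*c);cv2.imwrite('pics/w10.png',f)
def red(f):
    h=cv2.cvtColor(f,cv2.COLOR_BGR2HSV);return cv2.inRange(h,(0,150,50),(8,255,255))|cv2.inRange(h,(170,150,50),(180,255,255)),h
# coarse ascii map on plane z=.165 (world axes): r red, y yellow, b blue, g grey-bright, . dark
def amap(c,f,z,xs,ys):
    X,Y=np.meshgrid(xs,ys,indexing='ij')
    m=px(c,np.c_[X.ravel(),Y.ravel(),np.full(X.size,z)]).reshape(*X.shape,2).astype(np.float32)
    h=cv2.cvtColor(cv2.remap(f,m[...,0],m[...,1],cv2.INTER_LINEAR),cv2.COLOR_BGR2HSV)
    for i,x in enumerate(xs):
        print('%.3f '%x+''.join(' ' if v[2]==0 else ('.' if v[2]<45 else 'g' if v[1]<70 else 'r' if (v[0]<9 or v[0]>168) else 'y' if v[0]<40 else 'b') for v in h[i]))
ys=np.arange(.1,.42,.005)
print('wrist z.165');amap(c,f,.165,np.arange(.40,.62,.007),ys)
f2=grab_frame('side');print('side z.165');amap(cam('side'),f2,.165,np.arange(.40,.62,.01),ys)
E
```

```text
[0.4684 0.2004 0.2079] [ 3.1381 -0.0006 -1.5696] 0.08583009521132286 31.5
wrist z.165
0.400 bbbbbbbbbbbbbggbbbbbbbbbbbbb.....bbbbbbbbbbbbggggggg            
0.407 bbbbbbbbbbbbbggbbbbbbbbbbbbbbbbbbbbbbbbbbbbbbgggggg.            
0.414 bbbbbbbbbbbbbbgbbbbbbbbbbbbbbbbbbbbbbbbbbbbbbggggg..            
0.421 bbbbbbbbbbbbbbrbbbbbbbbbbbbbbbbbbbbbbbbbbbbbbggggg..            
0.428 bbbbbbbbbbbbbbbbbbbbbbbbbbbbbbbbbbbbbbbbbbbbbggg....            
0.435 bbbbbbbbrrrrbbbbbbbbbbbbbbbbbbbbbbbbbbbbbbbbbggg....            
0.442 bbbbbbbbrrrrrrrrrrrrrrrbbbgbbbbbbbbbbbbbbbbbbggg....            
0.449 bbbbbbbbrrrrrrrrrrrrrrrrrrrrrrrrrrrbbbbbbbbbbggg....            
0.456 bbbbbbbrrrrrrrrrrrrrrrrrrrrrrrrrrrrrrrrrrrrrrrgg....            
0.463 bbbbbbbrrrrrrrrrrrrrrrrrrrrrrrrrrrrrrrrrrrrrrrrgg...            
0.470 bbbbbbbrrrrrrrrrrggggggrrrrrrrrrrrrrrrrrrrrrrrrgg...            
0.477 bbbbbbbrrrrrrrrrrgggggggggggggggggrggrrrrrrrrrrgg...            
0.484 bbbbbggrrrrrrrrrrrrrrrrrrrrrrggggggggggggggrrrrg....            
0.491 bbbbbgrrrrrrrrrrrrrrrrrrrrrrrrrrrrrggrrrrrrrrrgg....            
0.498 bbbbbgrrrrrrrr
[... 2130 characters left out ...]
bggggggggbbrrryyyyyrrrrrrrrrrrrrrrrrrrrrrrrrrrrrrrrrrrrrrrrgg
0.530 gggggggggggggrrryyyyyyyyyyyyyyyyyyyyyyrrrrrrrrrrrrrrrrrrrrrrrrgr
0.540 ggbbbbgggggggrrryyyyyyyyyyyyyyyyyyyyyyyyyyyyyyyyyyyyyrrrrrrrrrgr
0.550 ....gggggggggrrryyyyyyyyyyyyyyyyyyyyyyyyyyyyyyyyyyyyyrrrrrrrrrgr
0.560 gggggbbbgggggrrryyyyyyyyyyyyyyyyyyyyyyyyyyyyyyyyyyyyyrrrrrrgggrr
0.570 gggbbbbbggggrrrrryyyyyyyyyyyyyyyyyyyyyyyyyyyyyyyyyyyyrrrrrrrrrrr
0.580 ggggggggggggrrrrrrrrrrrrrrrrrrrrryyyyyyyyyyyyyyyyyyyrrrrrrgrrrrr
0.590 ggggggggbbbbrrrrrrrrrrrrrrrrrrrrrrrrrrrrrrrrrrrrrryyrrrrrggrrrbb
0.600 ggggbbbbbbbbrrrrrrrrrrrrrrrrrrrrrrrrrrrrrrrrrrrrrrrrrrrrrgrrbbbb
0.610 bbbbbbbbbbbbrrrrrrrrrrrrrrrrrrrrrrrrrrrrrrrrrrrrrrrrrrrrrgbbbbbb
```

Handle bar found at about (0.477, 0.256), box yaw ≈ −0.12.

>>> {"fn": "arm_command", "kwargs": {"steps": [{"dx": -0.75,"dy": -0.05,"dz": 0,"roll": 0.6,"grip": -1},{"dx": -0.75,"dy": 0,"dz": 0,"roll": 0.6,"grip": -1},{"dx": -0.7,"dy": 0,"dz": 0.4,"roll": 0,"grip": -1},{"dx": 0,"dy": 0,"dz": 1,"roll": 0,"grip": -1},{"dx": 0,"dy": 0,"dz": 1,"roll": 0,"grip": -1},{"dx": 0,"dy": 0,"dz": 0.6,"roll": 0,"grip": -1},{"dx": 0,"dy": 0,"dz": 0.3,"roll": 0,"grip": -1},{"dx": 0,"dy": 0,"dz": 0,"roll": 0,"grip": -1}]}}

```text
time_s: 32.6
position: [0.4736, 0.2544, 0.1274]
tcp_rot: [3.141, -0.0, -1.691]
contact_force: [-0.7, 0.6, 0.7]
finger_gap: 0.0852
gripper_force: 0.0
```

>>> {"fn": "arm_command", "kwargs": {"steps": [{"dx": 0,"dy": 0,"dz": 0,"roll": 0,"grip": 1},{"dx": 0,"dy": 0,"dz": 0,"roll": 0,"grip": 1},{"dx": 0,"dy": 0,"dz": 0,"roll": 0,"grip": 1},{"dx": 0,"dy": 0,"dz": 0,"roll": 0,"grip": 1},{"dx": 0,"dy": 0,"dz": 0,"roll": 0,"grip": 1}], "force": 50}}

```text
time_s: 33.22
position: [0.4786, 0.2542, 0.1284]
tcp_rot: [-3.132, 0.0, -1.693]
contact_force: [9.1, -0.2, -4.2]
finger_gap: 0.0082
gripper_force: 48.6
```

>>> {"fn": "arm_command", "kwargs": {"steps": [{"dx": 0,"dy": -0.17,"dz": -0.33,"roll": 0,"grip": 1},{"dx": 0,"dy": -0.11,"dz": -0.31,"roll": 0,"grip": 1},{"dx": 0,"dy": -0.13,"dz": -0.31,"roll": 0,"grip": 1},{"dx": 0,"dy": -0.14,"dz": -0.3,"roll": 0,"grip": 1},{"dx": 0,"dy": -0.16,"dz": -0.3,"roll": 0,"grip": 1},{"dx": 0,"dy": -0.17,"dz": -0.29,"roll": 0,"grip": 1},{"dx": 0,"dy": -0.18,"dz": -0.28,"roll": 0,"grip": 1},{"dx": 0,"dy": -0.2,"dz": -0.27,"roll": 0,"grip": 1}]}}

```text
time_s: 34.22
position: [0.5051, 0.2508, 0.1862]
tcp_rot: [3.14, -0.0, -1.691]
contact_force: [3.7, 1.4, -9.4]
finger_gap: 0.0078
gripper_force: 48.5
```

>>> {"fn": "arm_command", "kwargs": {"steps": [{"dx": 0,"dy": -0.21,"dz": -0.26,"roll": 0,"grip": 1},{"dx": 0,"dy": -0.23,"dz": -0.25,"roll": 0,"grip": 1},{"dx": 0,"dy": -0.24,"dz": -0.24,"roll": 0,"grip": 1},{"dx": 0,"dy": -0.25,"dz": -0.22,"roll": 0,"grip": 1},{"dx": 0,"dy": -0.26,"dz": -0.21,"roll": 0,"grip": 1},{"dx": 0,"dy": -0.27,"dz": -0.2,"roll": 0,"grip": 1},{"dx": 0,"dy": -0.28,"dz": -0.19,"roll": 0,"grip": 1},{"dx": 0,"dy": -0.28,"dz": -0.17,"roll": 0,"grip": 1}]}}

```text
time_s: 35.22
position: [0.5545, 0.2449, 0.2332]
tcp_rot: [3.141, 0.001, -1.691]
contact_force: [-5.2, -0.1, 0.3]
finger_gap: 0.0078
gripper_force: 48.7
```

>>> {"fn": "arm_command", "kwargs": {"steps": [{"dx": 0,"dy": 0,"dz": 0,"roll": 0,"grip": 1},{"dx": 0,"dy": 0,"dz": 0,"roll": 0,"grip": 1},{"dx": 0,"dy": 0,"dz": 0,"roll": 0,"grip": 1}]}}

```text
time_s: 35.6
position: [0.5546, 0.2449, 0.2333]
tcp_rot: [-3.141, 0.001, -1.691]
contact_force: [-5.9, 2.3, 2.3]
finger_gap: 0.0078
gripper_force: 49.6
```

```bash
python3 - <<'E'
from h import *
st=get_state();print(st['position'],st['contact_force'],st['finger_gap'],st['time_s'])
b=np.array([.9928,-.1197]);f={n:grab_frame(n) for n in('scene','side')}
# lid profile in the vertical plane through box x (lateral offset 70 mm): red/yellow map over (distance from shut handle, z)
h0=np.array([.4786,.2542]);n=np.array([.1197,.9928])
for nm,off in(('scene',-.115),('side',.115)):
    c=cam(nm);u=np.arange(-.06,.19,.006);zs=np.arange(.33,.09,-.008)
    P=np.array([[*(h0+b*a+n*off),z] for z in zs for a in u])
    m=px(c,P).reshape(len(zs),len(u),2).astype(np.float32)
    h=cv2.cvtColor(cv2.remap(f[nm],m[...,0],m[...,1],cv2.INTER_LINEAR),cv2.COLOR_BGR2HSV)
    print(nm)
    for i,z in enumerate(zs): print('%.3f '%z+''.join('.' if v[2]<45 else 'g' if v[1]<70 else 'r' if (v[0]<9 or v[0]>168) else 'y' if v[0]<40 else 'b' for v in h[i]))
# pile check
h=cv2.cvtColor(rect(cam('scene'),f['scene'],.023),cv2.COLOR_BGR2HSV)
p=np.argwhere(cv2.inRange(h,(15,100,70),(40,255,255))>0)-[100,70];print(p.min(0),p.max(0),p.mean(0))
E
```

```text
[0.55455002 0.24486566 0.23325698] [-5.85888784  2.29455496  2.25625326] 0.0077755016300005055 35.6
scene
0.330 ggggggggggggggggggggggggggggrrrrrrrrggrrrr
0.322 ggggggggggggggggggggggggggrrrrrrrrgggrrrrr
0.314 ggggggggggggggggggggggggrrrrrrrrggggrrrrrr
0.306 ggggggggggggggggggggggrrrrrrrrrrggrrrrrrrr
0.298 gggggggggggggggggggggrrrrrrrrrrrrrrrrrrrrr
0.290 gggggggggggggggggggrrrrrrrrrrrrrrrrrrrrrrr
0.282 gggggggggggggggggrrrrrrrrrrrrrrrrrrrrrrrrr
0.274 gggggggggggggggrrrrrrrrrrrrrrrrrrrrrrrrryy
0.266 ggggggggggggggrrrrrrrrrrrrrrrrrrrrrrrrryyy
0.258 ggggggggggggrrrrrrrrrrrrrrrrrrrrrrrrrryyyy
0.250 gggggggggggggrrrrrrrrrrrrrrrrrrrrrrryyyyyy
0.242 ggggggggggggggrrrrrrrrrrrrrrrrrrrrryyyyyyy
0.234 ggggggggggggggggrrrrrrrrrrrrrrrrryyyyyyyyy
0.226 ggggggggggggggbbb.rrrrrrrrrrrrrryyyyyyyyyy
0.218 ggggggggggggbbbbbbbrrrrrrrrrrrrryyyyyyyyyy
0.210 gggggggggggbbbbbbbbbrrrrrrrrrrrrrryyyyyyyr
0.202 gggggggggbbbbbbbbbbbrrrrrrrrrrrrrrryyyyrrr
0.194 gggggggbbbbbbbbbbbbrrgrrrrrrrrrrrrrryyrrrr
0.186 ggggggbbbbbbbbbbbrrrggggrrrrrrrrrrrrrrrrrr
0.178 ggggbbbbbbbbbbbbrrgggggggrrrrrrrrrrrrrrrrr
0.170 gggbbbbb
[... 1292 characters left out ...]
rrrrrrryyrrgggggggggg
0.194 rrrrrrrrrrrrrrrrrrrrrrrrrrrrrrrrgggggggggg
0.186 rrrrrrrrrrrrrrrrrrrrrrrrrrrrrrrrrggggggggg
0.178 rrrgggggggggggggrrrrrrrggrrrrrrrrrgggggggg
0.170 rrrggggggggggggggrrrrrrrggrrrrrrrrrggggggg
0.162 rrrrgggggggggggggrrrrrrrrgggrrrrrrrrgggggg
0.154 rrrrggggggggggggggrrrrrrrggggrrrrrrrgggggg
0.146 rrrrrgggggggggggggrrrrrrrrggggrrrrrrrggggg
0.138 rrrrrrrrrrrrrrrrrrrrrrrrrrrrrrrrrrrrrrgggg
0.130 rrrrrrrrrrrrrrrrrrrrrrrrrrrrrrrrrrrrrrrggg
0.122 rrrrrrrrrrrrrrrrrrrrrrrrrrrrrrrrrrrrrrrggg
0.114 brrrrrrrrrrrrrrrrrrrrrrrrrrrrrrrrrrrrrbggg
0.106 .rrrrrrrrrrrrrrrrrrrrrrrrrrrrrrrrrrrrbbggg
0.098 ..rrrrrrrrrrrrrrrrrrrrrrrrrrrrggggggggbbgg
[ 0 28] [11 69] [ 5.87442922 48.6803653 ]
```

The lid stands at 42–46° by the camera and the arm's travel, and the pile still reads the same. Handing in.

```bash
python3 -c "
from cell import *
print(hand_in())"
```

```text
the job is handed in; nothing more can be done
None
```

The job is handed in; the hand-in gave no verdict. By my measurements, the pile is squared up in the tray corner (tapped flush with the box shut), and the gripper holds the lid at about 45° (readings from 42° to 46°).

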